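Load and tag a tray on the finds turntable

ROBOT

A 6-joint arm with a two-finger parallel gripper is mounted at the origin on the work surface. World frame = base frame: x ahead of the robot, y to its left, z up, the work surface at z = 0. Lengths are in m, angles in rad, forces in N, time in s.
With the tool pointing down it reaches from about 0.35 to 0.975 m from the base axis. Payload 4.9 kg.
Tool frame: the origin (TCP) lies midway between the tips of the shut fingers; the grasp point (between the pads) lies 19 mm behind it (ctrl.hold_point_z is the distance from the TCP to the grasp point, in m); z points along the fingers, y is the line along which they close (so a half turn about z gives the same grasp; the last joint's range is limited). The gripper opens to 85 mm and grips with 20 to 120 N. Pads are 22 mm wide; open, the fingers measure 114 mm over their backs; the gripper's body (76 mm by 85 mm) begins 54 mm behind the grasp point. The pads swing forward as they close: fully open they stand 13 mm farther back than shut.
Start: joints at [-1.274, 0.053, 1.613, -0, 1.476, -0.119], TCP at [0.252, -0.572, 0.231] pointing down, gripper open.
Joint ranges: [-3.01, 3.01], [-1.01, 2.22], [0.06, 2.58], [-1.02, 4.17], [0.09, 2.62], [-3.14, 3.14]. Speed limits (rad/s): [2.57, 2.57, 3.14, 3.14, 3.14, 3.14].

INTERFACE

Orientations are given as a rotation vector (axis times angle).
In Python, from station import status, viewer, finish_job, ctrl gives the robot as it stands.
- The arm moves only by the shell command python3 -m jog 'ROWS' [FORCE]. ROWS is JSON, a list of rows, each a list of 7 numbers: the turn, a rotation vector about the tool's x, y, z each as a share of 5 degrees, from -1 to 1, then the shift along the tool's x, y, z each as a share of 30 mm, from -1 to 1, then the opening, from -1 (shut) to 1 (fully open). A call has 1 to 5 rows; each row shifts and turns the commanded pose from where the row before left it, along the tool's axes as they then stand; what a row does not reach is not made up. A row lasts 1/8 s, in which the tool goes at most 62.5 mm and 10.7 degrees, less where a joint would pass 70% of its speed; a pose out of reach is approached as far as the arm can. A call with a number of a shift or a turn outside -1 to 1 is refused whole. A call with a gripper value outside its range is refused whole. The fingers move at their own pace and stop on an object; FORCE is the grip in N (left out, the last holds). Time passes only in rows, so rows that do not move let the fingers close. It gives the time, the measured TCP pose, the force, the opening and the grip force at its end, in the units of the state.
- status.get_obs(): the state, without advancing time (a new reading comes with each control period).
- viewer.get_image(name): name is "scene" or "top" or "wrist"; returns a dict with "img" (480x640x3 uint8, red, green, blue), "fovy" (degrees; the focal length in pixels is half the picture's height over the tangent of half this angle, whatever the lens; pixels are square), "cx", "cy" (the principal point, pixels), "rvec" (rotation vector, rad) and "tvec" (3), from world to camera coordinates, as OpenCV has them. Camera axes: x right, y down, z forward; pixel columns grow to the right and rows downward; lengths in m; the calibration is good to about 2 mm. The wrist camera is an equidistant fisheye: a pixel r from the principal point sees the ray r / f radians off the axis. A picture is of the moment at which its call begins. There is no depth.
- finish_job(): hands the job in; it is judged then, once.
The state is a dict: "t": time; "q": joint angles; "dq": joint speeds; "effort": joint torques, N m; "tool_pos": TCP position; "tool_rot": TCP orientation; "contact_force": force on the tool from outside, world axes, zero at the start; "wrist_torque": the same for the moment, N m; "opening": finger opening in m; "grip_force": force on a finger pad.
Only numpy, scipy, OpenCV 4.12 (cv2) and the standard library are available. Lean on these libraries where they do the work, as an engineer would, in place of code of your own. Each camera call takes 0.05 s, during which the arm holds its last target. There are 200 camera calls.

TASK

Turn the turntable one click anticlockwise so that the empty tray stands at the brass work mark, then pour all the marbles from the pan into that tray and clip every sprung clip upright over the top edge of the tray's outer wall, so that it bites the wall. When both are done, turn the table one more click, and leave the pan standing upright on the bench; leave the jar and the bell where they are.

Things in the scene. Friction and masses are not known exactly. Their poses are not given: they have to be found in the camera images.
- turntable_base: fixed base of the turntable, origin on the bench under the vertical axis; an arm along its -y carries the brass work mark, 178 mm out, 36 mm high, which the tray being worked on faces. On it a grey disc, radius 155, top 34 mm high, bears four aluminium trays 90 degrees apart, outsides 70 (radial) x 110 x 46 mm, centres 100 mm from the axis, rims 80 mm above the bench
- turntable (a joint): disc angle, rad, growing anticlockwise from above; detents at 0, 1.571, 3.142, stops just past the first and last; it starts at 0, a filled tray at the work mark, the empty one next. It is turned by four upright steel posts halfway between the trays (45 degrees from them), 125 mm from the axis, 14 mm thick, tops 117 mm above the bench; about 7 N there passes a detent
- tray_centre (a point): centre of the inner floor of the empty tray (inside 60 x 100 mm, 41 mm deep), which is the one next to come to the work mark; x points radially outward, y along the tray's length, z up; it turns with the disc
- tray_rim (a point): middle of the top edge of that tray's outer wall (the long wall away from the axis), at half its 5 mm thickness; the wall runs 110 mm along y; x points outward
- pan: loose round steel pan with a straight handle: bowl 40 mm high, base radius 32, rim radius 56 mm, wall 3, floor 4 mm, origin under the bowl's centre; handle along its -x, 51 to 143 mm from the centre, 12 mm wide, 23 to 39 mm above its base; holds the marbles at the start
- marble0_center (a point): centre of a clay marble, 18 mm diameter, may be absent
- marble1_center (a point): centre of a clay marble, 18 mm diameter, may be absent
- marble2_center (a point): centre of a clay marble, 18 mm diameter, may be absent
- marble3_center (a point): centre of a clay marble, 18 mm diameter, may be absent
- marble4_center (a point): centre of a clay marble, 18 mm diameter, may be absent
- marble5_center (a point): centre of a clay marble, 18 mm diameter, may be absent
- marble6_center (a point): centre of a clay marble, 18 mm diameter, may be absent
- clip0: Sprung steel clip like a wide clothes peg, standing on its jaws: 24 mm wide (x), 65 mm tall. Origin under its middle, z up, y across the mouth, jaw to jaw. Pivot along x at z = 30. Above it two flat handle plates, z 36 to 65, splayed to 43 mm over the outsides at the top; below it the jaws, gripping pads at z 0 to 10, room for a wall up to z = 25. This body is its +y half. May be absent
- clip1: Sprung steel clip like a wide clothes peg, standing on its jaws: 24 mm wide (x), 65 mm tall. Origin under its middle, z up, y across the mouth, jaw to jaw. Pivot along x at z = 30. Above it two flat handle plates, z 36 to 65, splayed to 43 mm over the outsides at the top; below it the jaws, gripping pads at z 0 to 10, room for a wall up to z = 25. This body is its +y half. May be absent
- clip2: Sprung steel clip like a wide clothes peg, standing on its jaws: 24 mm wide (x), 65 mm tall. Origin under its middle, z up, y across the mouth, jaw to jaw. Pivot along x at z = 30. Above it two flat handle plates, z 36 to 65, splayed to 43 mm over the outsides at the top; below it the jaws, gripping pads at z 0 to 10, room for a wall up to z = 25. This body is its +y half. May be absent
- clip0_jaw (a joint): opening of that clip, rad: 0 shut; 0.5 = handles squeezed (about 12 N) parallel against a stop, 26 mm over the outsides, jaws gaping 13 mm; about 0.15 when biting the tray wall. Each half leans by half of this
- clip1_jaw (a joint): opening of that clip, rad: 0 shut; 0.5 = handles squeezed (about 12 N) parallel against a stop, 26 mm over the outsides, jaws gaping 13 mm; about 0.15 when biting the tray wall. Each half leans by half of this
- clip2_jaw (a joint): opening of that clip, rad: 0 shut; 0.5 = handles squeezed (about 12 N) parallel against a stop, 26 mm over the outsides, jaws gaping 13 mm; about 0.15 when biting the tray wall. Each half leans by half of this
- clip0_mouth (a point): point between the gripping pads of clip0, 5 mm above the jaw ends
- clip1_mouth (a point): point between the gripping pads of clip1, 5 mm above the jaw ends
- clip2_mouth (a point): point between the gripping pads of clip2, 5 mm above the jaw ends
- jar: bystander: glass jar with cork lid, 72 mm diameter, 110 mm tall, origin under its centre
- bell: bystander: brass hand bell, 68 mm diameter, 90 mm tall, origin under its centre
Things that resemble listed ones, but are neither listed nor needed, are in the scene too. Leave any blue look-alike of the clip1 alone.

How it is judged:
On the way, in this order (a step that is already met when the one before it is completed fails the run):
1. the table is turned one click: the empty tray rests at the work mark (value of joint turntable between 1.4508 and 1.6908 rad and velocity of joint turntable between -0.1 and 0.1 rad/s), for 0.3 s.
2. with that tray at the work mark, all marbles lie in it and all clips bite its outer wall (all of step 1 and x of marble0_center in the frame of tray_centre between -0.034 and 0.034 m and y of marble0_center in the frame of tray_centre between -0.054 and 0.054 m and z of marble0_center in the frame of tray_centre between 0 and 0.045 m and x of marble1_center in the frame of tray_centre between -0.034 and 0.034 m and y of marble1_center in the frame of tray_centre between -0.054 and 0.054 m and z of marble1_center in the frame of tray_centre between 0 and 0.045 m and x of marble2_center in the frame of tray_centre between -0.034 and 0.034 m and y of marble2_center in the frame of tray_centre between -0.054 and 0.054 m and z of marble2_center in the frame of tray_centre between 0 and 0.045 m and x of marble3_center in the frame of tray_centre between -0.034 and 0.034 m and y of marble3_center in the frame of tray_centre between -0.054 and 0.054 m and z of marble3_center in the frame of tray_centre between 0 and 0.045 m and x of marble4_center in the frame of tray_centre between -0.034 and 0.034 m and y of marble4_center in the frame of tray_centre between -0.054 and 0.054 m and z of marble4_center in the frame of tray_centre between 0 and 0.045 m and x of marble5_center in the frame of tray_centre between -0.034 and 0.034 m and y of marble5_center in the frame of tray_centre between -0.054 and 0.054 m and z of marble5_center in the frame of tray_centre between 0 and 0.045 m and x of marble6_center in the frame of tray_centre between -0.034 and 0.034 m and y of marble6_center in the frame of tray_centre between -0.054 and 0.054 m and z of marble6_center in the frame of tray_centre between 0 and 0.045 m and x of clip0_mouth in the frame of tray_rim between -0.007 and 0.007 m and y of clip0_mouth in the frame of tray_rim between -0.055 and 0.055 m and z of clip0_mouth in the frame of tray_rim between -0.026 and -0.004 m and value of joint each of clip0_jaw, clip1_jaw, clip2_jaw above 0.07 rad and angle between each of clip0, clip1, clip2's own z axis and vertical below 0.45 rad and x of clip1_mouth in the frame of tray_rim between -0.007 and 0.007 m and y of clip1_mouth in the frame of tray_rim between -0.055 and 0.055 m and z of clip1_mouth in the frame of tray_rim between -0.026 and -0.004 m and x of clip2_mouth in the frame of tray_rim between -0.007 and 0.007 m and y of clip2_mouth in the frame of tray_rim between -0.055 and 0.055 m and z of clip2_mouth in the frame of tray_rim between -0.026 and -0.004 m), for 0.3 s.
3. the table is turned one more click (value of joint turntable between 3.02159 and 3.26159 rad and velocity of joint turntable between -0.1 and 0.1 rad/s), for 0.3 s.
At the end, for the whole second after the job is handed in: Table at rest within 0.12 rad of the last detent; all marbles in the tray; every clip upright (0.45 rad) over the outer wall, wall edge 4 to 26 mm past its mouth point, jaws held over 0.07 rad open, within 55 mm of the wall's middle; pan upright (0.12 rad) on the bench; all at rest (all of step 3 and x of marble0_center in the frame of tray_centre between -0.034 and 0.034 m and y of marble0_center in the frame of tray_centre between -0.054 and 0.054 m and z of marble0_center in the frame of tray_centre between 0 and 0.045 m and x of marble1_center in the frame of tray_centre between -0.034 and 0.034 m and y of marble1_center in the frame of tray_centre between -0.054 and 0.054 m and z of marble1_center in the frame of tray_centre between 0 and 0.045 m and x of marble2_center in the frame of tray_centre between -0.034 and 0.034 m and y of marble2_center in the frame of tray_centre between -0.054 and 0.054 m and z of marble2_center in the frame of tray_centre between 0 and 0.045 m and x of marble3_center in the frame of tray_centre between -0.034 and 0.034 m and y of marble3_center in the frame of tray_centre between -0.054 and 0.054 m and z of marble3_center in the frame of tray_centre between 0 and 0.045 m and x of marble4_center in the frame of tray_centre between -0.034 and 0.034 m and y of marble4_center in the frame of tray_centre between -0.054 and 0.054 m and z of marble4_center in the frame of tray_centre between 0 and 0.045 m and x of marble5_center in the frame of tray_centre between -0.034 and 0.034 m and y of marble5_center in the frame of tray_centre between -0.054 and 0.054 m and z of marble5_center in the frame of tray_centre between 0 and 0.045 m and x of marble6_center in the frame of tray_centre between -0.034 and 0.034 m and y of marble6_center in the frame of tray_centre between -0.054 and 0.054 m and z of marble6_center in the frame of tray_centre between 0 and 0.045 m and x of clip0_mouth in the frame of tray_rim between -0.007 and 0.007 m and y of clip0_mouth in the frame of tray_rim between -0.055 and 0.055 m and z of clip0_mouth in the frame of tray_rim between -0.026 and -0.004 m and value of joint each of clip0_jaw, clip1_jaw, clip2_jaw above 0.07 rad and angle between each of clip0, clip1, clip2's own z axis and vertical below 0.45 rad and x of clip1_mouth in the frame of tray_rim between -0.007 and 0.007 m and y of clip1_mouth in the frame of tray_rim between -0.055 and 0.055 m and z of clip1_mouth in the frame of tray_rim between -0.026 and -0.004 m and x of clip2_mouth in the frame of tray_rim between -0.007 and 0.007 m and y of clip2_mouth in the frame of tray_rim between -0.055 and 0.055 m and z of clip2_mouth in the frame of tray_rim between -0.026 and -0.004 m and linear speed of each of marble0, marble1, marble2, marble3, marble4, marble5, marble6, clip0, clip1, clip2, pan below 0.05 m/s and height (world z) of pan between -0.01 and 0.012 m and angle between pan's own z axis and vertical below 0.12 rad); the robot touches nothing.
It fails at once if the jar is displaced by more than 40 mm (distance of jar from where it was at the start of the episode above 0.04 m).
It fails at once if the bell is displaced by more than 40 mm (distance of bell from where it was at the start of the episode above 0.04 m).
Of clip0, clip1, clip2 only 2 to 3 are there at a start; the rules pass over those that are not, and their reading is None.
Of marble0, marble1, marble2, marble3, marble4, marble5, marble6 only 4 to 7 are there at a start; the rules pass over those that are not, and their reading is None.
At some moment in a run one of pan may be knocked a few centimetres aside while the robot is not near it.
It also fails if it takes over 208 s, if anything falls off the work surface, if the arm or the gripper's body presses on something with over 40 N, if the wrist force passes 120 N, or if a joint passes its speed limit or range.

## Working session

There is one attempt and no reset: what is moved stays moved. The work goes in short steps, Python scripts to look and compute and a shell command to move; the robot and the scene stay as the last step left them, time stands still between calls to the robot, and variables do not carry over. Pictures are saved under pics/ and viewed, at most 14 in all, crops included, and the job is handed in when it is done.

```bash
ls; mkdir -p pics; cat > h.py <<'E'
import numpy as np, cv2, json
from scipy.spatial.transform import Rotation as R
from station import status, viewer, finish_job, ctrl
def snap(n, fn):
    d=viewer.get_image(n); cv2.imwrite(f'pics/{fn}.png', cv2.cvtColor(d['img'],cv2.COLOR_RGB2BGR))
    np.savez(f'pics/{fn}.npz', **{k:np.array(v) for k,v in d.items()}); return d
def load(fn): return np.load(f'pics/{fn}.npz')
def ray(d,u,v):
    h=d['img'].shape[0]; f=h/2/np.tan(np.radians(float(d['fovy']))/2)
    return np.array([(u-float(d['cx']))/f,(v-float(d['cy']))/f,1.])
def atz(d,u,v,z,fish=False):
    r=ray(d,u,v)
    if fish:
        a=np.hypot(r[0],r[1]); r=np.array([r[0]/a*np.sin(a),r[1]/a*np.sin(a),np.cos(a)]) if a>0 else r
    Rm=R.from_rotvec(d['rvec']).as_matrix(); c=-Rm.T@np.array(d['tvec']); w=Rm.T@r
    return (c+w*(z-c[2])/w[2])
def proj(d,p):
    q=R.from_rotvec(d['rvec']).as_matrix()@np.array(p)+d['tvec']
    h=d['img'].shape[0]; f=h/2/np.tan(np.radians(float(d['fovy']))/2)
    return q[0]/q[2]*f+float(d['cx']), q[1]/q[2]*f+float(d['cy'])
def st():
    o=status.get_obs(); return o
E
python3 - <<'E'
from h import *
for n in('scene','top'): d=snap(n,n+'0'); print(n,d['fovy'],d['cx'],d['cy'],d['rvec'],d['tvec'])
o=st(); print(o['t'],o['tool_pos'],R.from_rotvec(o['tool_rot']).as_matrix().round(3))
E
```

```text
pics
scene 47.60921436019857 317.7830640825685 241.77760623945892 [ 1.69201459  2.14172452 -0.60067468] [ 0.16478335 -0.43061508  1.41095623]
top 49.75686061176259 331.19992083107906 247.7532740224783 [ 2.21123238 -2.17756771  0.05378377] [-0.0496199   0.55530303  1.20172485]
0.1 [ 0.25227875 -0.57121188  0.23018112] [[ 0.915  0.404 -0.001]
 [ 0.404 -0.915  0.002]
 [ 0.    -0.002 -1.   ]]
```

View pics/top0.png

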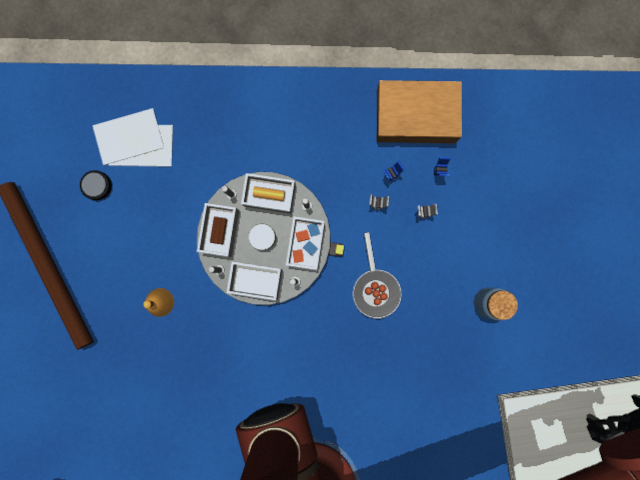

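View pics/scene0.png

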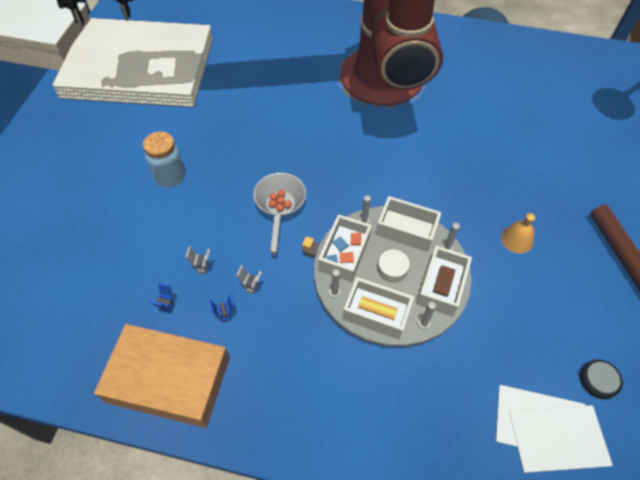

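The top picture shows the turntable centred near (262,237), the brass mark at (339,249), and the empty tray at (255,282). The pan is at (377,294) with its handle up to (367,235). Jar is at (500,305) and bell at (159,302).

Clip candidates: grey at (380,203) and (427,212), blue at (393,172) and (442,167). I choose the grey ones and will check them in a crop.

```bash
python3 - <<'E'
from h import *
d=load('top0'); im=cv2.cvtColor(d['img'],cv2.COLOR_RGB2BGR)
a=cv2.resize(im[150:330,340:460],None,fx=3.3,fy=3.3,interpolation=cv2.INTER_CUBIC)
b=cv2.resize(im[160:315,190:350],None,fx=2.5,fy=2.5,interpolation=cv2.INTER_CUBIC)
c=np.zeros((600,800,3),np.uint8); c[:a.shape[0]-0,:a.shape[1]]=a[:600]; c[:b.shape[0],400:800]=b[:, :400]
cv2.imwrite('pics/c1.png',c)
E
```

```text
(no output)
```

View pics/c1.png

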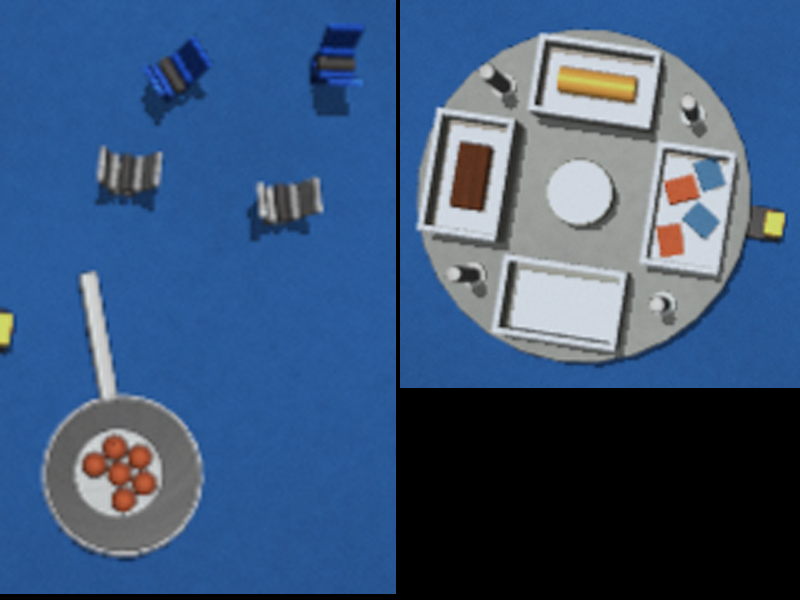

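```bash
python3 - <<'E'
from h import *
from scipy.optimize import least_squares
d=load('top0'); 
B=lambda u,v:(190+(u-400)/2.5,160+v/2.5); A=lambda u,v:(340+u/3.3,150+v/3.3)
obs=[]
# local frame model: mark (0,-.178,.036); empty tray at -x dir (theta0): 
ax=[(( -.135,.055,.08),B(493,335)),((-.135,-.055,.08),B(615,352)),((-.065,-.055,.08),B(629,270)),((-.065,.055,.08),B(507,257)),
((.055,-.135,.08),B(736,152)),((-.055,-.135,.08),B(720,276)),((-.055,.135,.08),B(418,229)),((.055,.135,.08),B(437,109)),((.135,.055,.08),B(541,34)),((.135,-.055,.08),B(663,51)),((0,-.178,.036),B(774,223))]
def W(p,l):
    c,s=np.cos(p[2]),np.sin(p[2]); return (p[0]+c*l[0]-s*l[1],p[1]+s*l[0]+c*l[1],l[2])
f=lambda p:np.ravel([np.subtract(proj(d,W(p,l)),o) for l,o in ax])
s=least_squares(f,[.6,.1,0]); print('table',s.x.round(4),f(s.x).round(1))
p=s.x
for a in (45,135,225,315):
    l=(.125*np.cos(np.radians(a)),.125*np.sin(np.radians(a)),.117); w=W(p,l); u=proj(d,w); print(a,np.round(w,3),round((u[0]-190)*2.5+400),round((u[1]-160)*2.5))
print('rim->',np.round(W(p,(0,-.1325,.08)),4))
print('pan',atz(d,*A(123,475),.040),'handle end',atz(d,*A(90,275),.035),'handle in',atz(d,*A(107,398),.035))
for n,q in dict(A=[(103,148),(101,178),(161,150),(158,187)],B=[(258,187),(267,221),(314,181),(322,212)]).items():
    print(n,[atz(d,*A(*x),.065).round(4) for x in q], np.mean([atz(d,*A(*x),.065) for x in q],0).round(4))
for n,q in dict(jar=(500,305),bell=(152,302)).items(): print(n,atz(d,*q,.1))
print([atz(d,*A(*x),.013).round(3) for x in [(94,465),(115,447),(140,457),(120,473),(144,483),(123,499)]])
E
```

```text
table [ 0.575   0.1148 -0.1307] [ 0.1 -0.7  0.5 -0.3 -0.4  1.2 -0.5 -0.8  0.4  0.3 -0.4 -0.4  0.2  0.7
  0.4 -0.  -0.3 -0.  -0.5  0.3  0.5  0. ]
45 [0.674 0.191 0.117] 487 73
135 [0.499 0.214 0.117] 455 275
225 [0.476 0.039 0.117] 658 305
315 [0.651 0.016 0.117] 689 102
rim-> [ 0.5577 -0.0165  0.08  ]
pan [ 0.4504646  -0.14821688  0.04      ] handle end [ 0.58958763 -0.12402732  0.035     ] handle in [ 0.50368091 -0.13690875  0.035     ]
A [array([ 0.6746, -0.1299,  0.065 ]), array([ 0.6539, -0.1288,  0.065 ]), array([ 0.6738, -0.1697,  0.065 ]), array([ 0.6483, -0.1679,  0.065 ])] [ 0.6627 -0.149   0.065 ]
B [array([ 0.6493, -0.2363,  0.065 ]), array([ 0.6261, -0.2426,  0.065 ]), array([ 0.6541, -0.2746,  0.065 ]), array([ 0.6328, -0.2802,  0.065 ])] [ 0.6406 -0.2584  0.065 ]
jar [ 0.43284927 -0.40943746  0.1       ]
bell [0.42763525 0.34621462 0.1       ]
[array([ 0.456, -0.13 ,  0.013]), array([ 0.469, -0.145,  0.013]), array([ 0.462, -0.163,  0.013]), array([ 0.451, -0.148,  0.013]), array([ 0.444, -0.166,  0.013]), array([ 0.433, -0.151,  0.013])]
```

The crop confirms two grey clips with jaws along world y, at crop (130,170) and (290,200), and two blue look-alikes. The pan holds six marbles. Next I check what `ctrl` offers.

```bash
python3 - <<'E'
from station import *
print([a for a in dir(ctrl) if a[0]!='_'], ctrl.hold_point_z); print(status.get_obs())
E
```

```text
['MotionError', 'hold_point_z'] 0.0187
{'t': 0.1, 'q': array([-1.27402345e+00,  5.32976744e-02,  1.61415768e+00,  2.76642507e-05,
        1.47598275e+00, -1.19028357e-01]), 'dq': array([-0.00179181,  0.00011092, -0.00344563,  0.00026424, -0.000525  ,
        0.00179075]), 'effort': array([ 1.55623879e-04, -3.94904959e+01, -3.71361530e+01, -1.06475354e-04,
        3.88557572e-03, -4.63481754e-06]), 'tool_pos': array([ 0.25227875, -0.57121188,  0.23018112]), 'tool_rot': array([-3.07214272e+00, -6.48060161e-01,  2.14075341e-04]), 'contact_force': array([ 0.04700225, -0.29712351, -0.28982686]), 'wrist_torque': array([ 0.04178164,  0.01396975, -0.0437839 ]), 'grip_force': 0.0, 'opening': 0.08548036285642716}
```

```bash
cat > log.py <<'E'
from h import *
o=st(); Rm=R.from_rotvec(o['tool_rot']).as_matrix()
open('log.txt','a').write(json.dumps([list(map(float,o['q'])),list(map(float,o['tool_pos'])),list(map(float,o['tool_rot']))])+'\n')
print('t%.2f'%o['t'],'p',o['tool_pos'].round(4),'yaw_y %.1f'%np.degrees(np.arctan2(Rm[1,1],Rm[0,1])),'z',Rm[:,2].round(3),'F',o['contact_force'].round(1),'op %.4f g %.0f'%(o['opening'],o['grip_force']),'q',o['q'].round(2))
E
python3 log.py
r="x"; for i in 1; do :; done
python3 -m jog '[[0,0,0,0.94,-0.974,0,1],[0,0,0,0.94,-0.974,0,1],[0,0,0,0.94,-0.974,0,1],[0,0,0,0.94,-0.974,0,1]]'; python3 log.py
python3 -m jog '[[0,0,0,0.94,-0.974,0,1],[0,0,0,0.94,-0.974,0,1],[0,0,0,0.94,-0.974,0,1],[0,0,0,0.94,-0.974,0,1]]' >/dev/null; python3 log.py
python3 -m jog '[[0,0,0,0.94,-0.974,0,1],[0,0,0,0.94,-0.974,0,1],[0,0,0,0.94,-0.974,0,1],[0,0,0,0.94,-0.974,0,1]]' >/dev/null; python3 log.py
python3 -m jog '[[0,0,0,0.94,-0.974,0,1],[0,0,0,0.94,-0.974,0,1],[0,0,0,0.94,-0.974,0,1],[0,0,0,0.94,-0.974,0,1]]' >/dev/null; python3 log.py
python3 -m jog '[[0,0,1,0,0,0,1],[0,0,1,0,0,0,1],[0,0,1,0,0,0,1],[0,0,1,0,0,0,1],[0,0,1,0,0,0,1]]' >/dev/null; python3 log.py
python3 -m jog '[[0,0,1,0,0,0,1],[0,0,1,0,0,0,1],[0,0,1,0,0,0,1],[0,0,1,0,0,0,1],[0,0,1,0,0,0,1]]' >/dev/null; python3 log.py
python3 -m jog '[[0,0,1,0,0,0,1],[0,0,1,0,0,0,1],[0,0,1,0,0,0,1],[0,0,1,0,0,0,1],[0,0,1,0,0,0,1]]' >/dev/null; python3 log.py
```

```text
t0.10 p [ 0.2523 -0.5712  0.2302] yaw_y -66.2 z [-0.001  0.002 -1.   ] F [ 0.  -0.3 -0.3] op 0.0855 g 0 q [-1.27  0.05  1.61  0.    1.48 -0.12]
t: 0.6
tool_pos: [0.3086, -0.4178, 0.2307]
tool_rot: [-3.073, -0.648, 0.0]
contact_force: [0.0, 1.0, -1.3]
opening: 0.0855
grip_force: 0.0
t0.60 p [ 0.3086 -0.4178  0.2307] yaw_y -66.2 z [-0.     0.001 -1.   ] F [ 0.   1.  -1.3] op 0.0855 g 0 q [-1.08 -0.2   1.86  0.    1.49  0.08]
t1.10 p [ 0.3645 -0.2653  0.2308] yaw_y -66.2 z [-0.  0. -1.] F [0.7 0.9 1.2] op 0.0853 g 0 q [-0.79 -0.39  2.    0.    1.53  0.36]
t1.60 p [ 0.4204 -0.1129  0.2309] yaw_y -66.2 z [-0.  0. -1.] F [ 0.4  0.1 -1. ] op 0.0857 g 0 q [-0.43 -0.43  2.03  0.    1.54  0.72]
t2.10 p [0.4764 0.0396 0.2309] yaw_y -66.2 z [-0.001 -0.    -1.   ] F [0.  0.9 0.6] op 0.0853 g 0 q [-0.07 -0.31  1.94 -0.    1.51  1.08]
t2.73 p [0.476  0.0383 0.2307] yaw_y -91.3 z [-0.001  0.    -1.   ] F [ 0.3 -0.3  0. ] op 0.0853 g 0 q [-0.08 -0.31  1.94  0.    1.51  1.52]
t3.35 p [0.476  0.0382 0.2307] yaw_y -116.3 z [-0.001  0.    -1.   ] F [-0.8 -0.9 -0.3] op 0.0856 g 0 q [-0.08 -0.31  1.94  0.    1.51  1.95]
t3.98 p [0.476  0.0382 0.2307] yaw_y -141.3 z [-0.001  0.    -1.   ] F [ 0.2 -0.2  1.3] op 0.0854 g 0 q [-0.08 -0.31  1.94 -0.    1.51  2.39]
```

```bash

python3 -m jog '[[0,0,0.25,0,0,0.965,1],[0,0,0,0,0,0.965,1],[0,0,0,0,0,0.965,1],[0,0,0,0,0,0.965,1],[0,0,0,0,0,0.965,1]]' >/dev/null; python3 log.py
python3 -m jog '[[0,0,0,0,0,0,-1],[0,0,0,0,0,0,-1],[0,0,0,0,0,0,-1],[0,0,0,0,0,0,-1],[0,0,0,0,0,0,-1]]' 40 >/dev/null; python3 log.py
python3 -m jog '[[0,0,-1,0.363,-0.016,0,-1],[0,0,-1,0.363,-0.016,0,-1],[0,0,-1,0.363,-0.016,0,-1]]' >/dev/null; python3 log.py
```

```text
t4.60 p [0.4759 0.0382 0.0852] yaw_y -142.4 z [-0.001  0.    -1.   ] F [0.6 0.5 0.2] op 0.0853 g 0 q [-0.08 -0.17  2.08 -0.    1.23  2.41]
t5.22 p [0.4803 0.0402 0.0885] yaw_y -142.5 z [ 0.011  0.005 -1.   ] F [11.5  9.7 -7.1] op 0.0126 g 39 q [-0.07 -0.17  2.07  0.01  1.23  2.41]
t5.60 p [0.5021 0.0182 0.0884] yaw_y -127.2 z [ 0.007  0.007 -1.   ] F [ 5.8 12.6  0. ] op 0.0127 g 39 q [-0.12 -0.11  2.02  0.01  1.22  2.1 ]
```

```bash

python3 -m jog '[[0,0,-1,0.363,-0.06,0,-1],[0,0,-1,0.363,-0.06,0,-1],[0,0,-1,0.363,-0.016,0,-1],[0,0,-1,0.363,-0.016,0,-1],[0,0,-1,0.363,-0.016,0,-1]]' >/dev/null; python3 log.py
python3 -m jog '[[0,0,-1,0.363,-0.016,0,-1],[0,0,-1,0.363,-0.016,0,-1],[0,0,-1,0.363,-0.016,0,-1],[0,0,-1,0.363,-0.016,0,-1],[0,0,-1,0.363,-0.016,0,-1]]' >/dev/null; python3 log.py
python3 -m jog '[[0,0,-1,0.363,-0.016,0,-1],[0,0,-1,0.363,-0.016,0,-1],[0,0,-1,0.363,-0.016,0,-1],[0,0,-1,0.363,-0.016,0,-1],[0,0,-1,0.363,-0.016,0,-1]]' >/dev/null; python3 log.py
python3 -m jog '[[0,0,0,0,0,0,-1],[0,0,0,0,0,0,-1]]' >/dev/null; python3 log.py
```

```text
t6.22 p [ 0.5512 -0.0053  0.0884] yaw_y -102.2 z [ 0.002  0.    -1.   ] F [-2.6  2.2  4.5] op 0.0127 g 40 q [-0.15  0.01  1.91  0.    1.22  1.64]
t6.85 p [ 0.6009 -0.0066  0.0881] yaw_y -77.2 z [-0.011 -0.003 -1.   ] F [-19.1  -4.4  14.6] op 0.0125 g 41 q [-0.13  0.13  1.78 -0.    1.24  1.22]
t7.47 p [0.6558 0.0176 0.0882] yaw_y -52.3 z [ 0.006 -0.    -1.   ] F [ 8.9  2.1 -2.5] op 0.0130 g 39 q [-0.09  0.24  1.65  0.    1.24  0.83]
t7.72 p [0.6558 0.0176 0.0882] yaw_y -52.4 z [ 0.007 -0.    -1.   ] F [ 5.6 -0.3 -1. ] op 0.0126 g 40 q [-0.09  0.24  1.65  0.    1.24  0.83]
```

```bash

python3 -m jog '[[0,0,0,0,0,0,1],[0,0,0,0,0,0,1],[0,0,0,0,0,0,1],[0,0,0,0,0,0,1]]' >/dev/null; python3 log.py
python3 -m jog '[[0,0,0,0,0,-1,1],[0,0,0,0,0,-1,1],[0,0,0,0,0,-1,1],[0,0,0,0,0,-1,1]]' >/dev/null; python3 log.py
cat > kin.py <<'E'
from h import *
from scipy.optimize import least_squares
L=[json.loads(l) for l in open('log.txt')]
Rz=lambda a:R.from_euler('z',a).as_matrix(); Ry=lambda a:R.from_euler('y',a).as_matrix()
def fk(q,p):
    h,a1,d,L1,e,L2,d6,o2=p
    x=np.array([0,0,h]); M=Rz(q[0]); x=x+M@[a1,d,0]
    M=M@Ry(q[1]+o2); x=x+M@[0,0,L1]
    M=M@Ry(q[2]-o2); x=x+M@[e,0,L2]
    M=M@Rz(q[3])@Ry(q[4]); x=x+M@[0,0,d6]
    return x, M@Rz(q[5])
if __name__=='__main__':
    f=lambda p:np.ravel([fk(q,p)[0]-np.array(t) for q,t,_ in L])
    s=least_squares(f,[.4,0,.07,.4,0,.4,.2,0]); print(s.x.round(4),abs(f(s.x)).max())
    q,t,r=L[3]; print(fk(q,s.x)[1].round(3),R.from_rotvec(r).as_matrix().round(3))
    np.save('kin.npy',s.x)
E
python3 kin.py; python3 -c "
from h import *; snap('top','top1')
d=load('top1'); im=cv2.cvtColor(d['img'],cv2.COLOR_RGB2BGR); cv2.imwrite('pics/c2.png',cv2.resize(im[150:330,190:460],None,fx=2.9,fy=2.9,interpolation=cv2.INTER_CUBIC))"
```

```text
t8.22 p [0.653  0.0176 0.0865] yaw_y -52.4 z [-0. -0. -1.] F [-0.2 -0.2 -0.3] op 0.0834 g 0 q [-0.09  0.24  1.66 -0.    1.24  0.83]
t8.72 p [0.6529 0.0176 0.2075] yaw_y -52.4 z [-0.  0. -1.] F [ 0.8 -0.5  0.3] op 0.0852 g 0 q [-0.09  0.13  1.57  0.    1.44  0.83]
[ 0.238   0.      0.0742  0.4264  0.0957  0.6099  0.2795 -0.    ] 9.648986054600073e-10
[[-0.404  0.915 -0.   ]
 [ 0.915  0.404  0.   ]
 [ 0.    -0.    -1.   ]] [[ 0.915  0.404 -0.   ]
 [ 0.404 -0.915  0.   ]
 [-0.    -0.    -1.   ]]
```

View pics/c2.png

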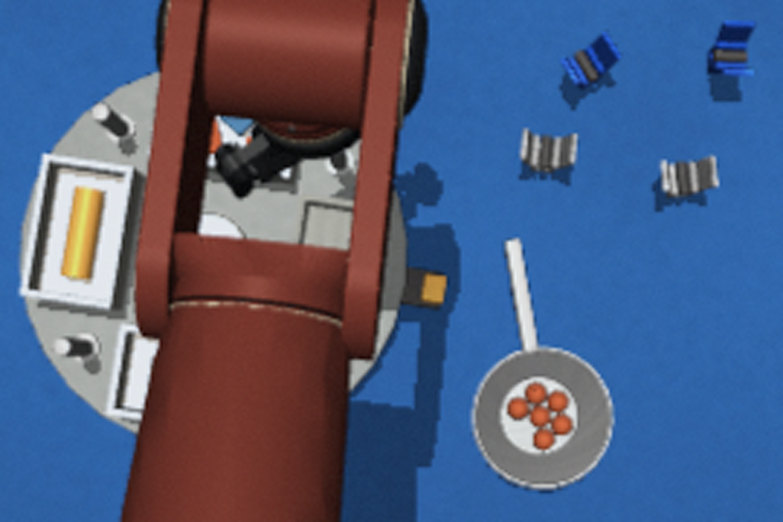

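The crop shows the empty tray now at the work mark, arm partly over it. Pan and clips are unmoved, and the fitted arm model is exact. Next I check whether the pour can be reached.

```bash
cat > ik.py <<'E'
from kin import *
P=np.load('kin.npy'); lo=np.array([-3.01,-1.01,.06,-1.02,.09,-3.14]); hi=np.array([3.01,2.22,2.58,4.17,2.62,3.14])
Z90=Rz(np.pi/2)
def FK(q): x,M=fk(q,P); return x,M@Z90
def ik(x,M,q0):
    f=lambda q:np.r_[(FK(q)[0]-x)*10,(R.from_matrix(FK(q)[1].T@M)).as_rotvec()]
    s=least_squares(f,np.clip(q0,lo+.01,hi-.01),bounds=(lo,hi)); return s.x,np.linalg.norm(s.fun)
def frame(xang,pitch): # tool x at world yaw xang, z down, then pitched about tool y
    x=np.array([np.cos(xang),np.sin(xang),0]); z=np.array([0,0,-1.]); y=np.cross(z,x)
    return np.c_[x,y,z]@Ry(pitch)
E
cat > pour.py <<'E'
from ik import *
import sys
g=float(sys.argv[1]); lipu=.01
c=np.cos(-.1307);s=np.sin(-.1307); T=lambda l:np.array([.575+c*l[0]-s*l[1],.1148+s*l[0]+c*l[1],0])
a=np.radians(float(sys.argv[2])); u=np.array([np.cos(a),np.sin(a),0]); k=np.array([0,0,1.])
q=status.get_obs()['q']; 
for th,lz in((0,.2),(30,.19),(45,.17),(60,.115),(75,.105),(85,.105),(95,.105)):
    t=np.radians(th); lip=T((lipu,-.103))+k*lz
    U=np.cos(t)*u+np.sin(t)*k; K=-np.sin(t)*u+np.cos(t)*k
    x=lip+(g+.056)*U-.026*K
    q,e=ik(x,frame(a,t),q); print(th,x.round(3),q.round(2),'%.4f'%e)
E
python3 pour.py .085 -7.5; python3 pour.py .085 -40
```

```text
0 [ 0.711 -0.007  0.174] [-0.11  0.29  1.45  0.    1.41  1.59] 0.0000
30 [ 0.705 -0.006  0.238] [-0.11 -0.06  1.78 -0.01  0.9   1.6 ] 0.0000
45 [ 0.689 -0.004  0.251] [-0.11 -0.22  1.98 -0.03  0.6   1.61] 0.0000
60 [ 0.664 -0.001  0.224] [-0.1  -0.32  2.2  -0.12  0.21  1.7 ] 0.0000
75 [0.633 0.003 0.234] [-0.08 -0.42  2.32 -1.02  0.09  2.61] 0.1186
85 [0.609 0.006 0.243] [-0.08 -0.53  2.39 -1.02  0.09  2.61] 0.2554
95 [0.585 0.01  0.248] [-0.07 -0.64  2.46 -1.02  0.09  2.61] 0.3921
0 [ 0.68  -0.079  0.174] [-0.22  0.23  1.52  0.    1.4   2.04] 0.0000
30 [ 0.675 -0.075  0.238] [-0.11 -0.06  1.78 -0.34  1.    2.28] 0.0000
45 [ 0.662 -0.065  0.251] [-0.02 -0.17  1.93 -0.64  0.83  2.55] 0.0000
60 [ 0.643 -0.048  0.224] [ 0.05 -0.2   2.08 -1.02  0.71  2.93] 0.0665
75 [ 0.619 -0.028  0.234] [ 0.07 -0.32  2.17 -1.02  0.65  2.91] 0.3079
85 [ 0.601 -0.013  0.243] [ 0.07 -0.43  2.25 -1.02  0.59  2.87] 0.4628
95 [0.582 0.003 0.248] [ 0.05 -0.56  2.35 -1.02  0.46  2.79] 0.6145
```

```bash
for a in 10 20 30 45 60; do echo a $a; python3 pour.py .085 $a; done
```

```text
a 10
0 [0.71  0.036 0.174] [-0.05  0.29  1.45  0.    1.41  1.34] 0.0000
30 [0.705 0.035 0.238] [-0.11 -0.06  1.78  0.18  0.93  1.21] 0.0000
45 [0.688 0.032 0.251] [-0.16 -0.22  1.98  0.38  0.67  1.03] 0.0000
60 [0.663 0.028 0.224] [-0.21 -0.31  2.2   0.96  0.41  0.45] 0.0000
75 [0.632 0.022 0.234] [-0.27 -0.4   2.37  1.8   0.44 -0.38] 0.0000
85 [0.609 0.018 0.243] [-0.31 -0.42  2.46  2.17  0.6  -0.74] 0.0000
95 [0.585 0.014 0.248] [-0.35 -0.38  2.52  2.4   0.83 -0.96] 0.0000
a 20
0 [0.704 0.06  0.174] [-0.02  0.28  1.46 -0.    1.41  1.2 ] 0.0000
30 [0.698 0.058 0.238] [-0.11 -0.06  1.78  0.27  0.97  1.  ] 0.0000
45 [0.682 0.052 0.251] [-0.18 -0.21  1.97  0.55  0.75  0.76] 0.0000
60 [0.659 0.043 0.224] [-0.26 -0.29  2.18  1.1   0.59  0.21] 0.0000
75 [0.629 0.032 0.234] [-0.35 -0.35  2.34  1.66  0.68 -0.33] 0.0000
85 [0.607 0.024 0.243] [-0.41 -0.36  2.42  1.93  0.83 -0.59] 0.0000
95 [0.584 0.016 0.248] [-0.47 -0.3   2.47  2.13  1.03 -0.79] 0.0000
a 30
0 [0.694 0.082 0.174] [ 0.01  0.26  1.48 -0.    1.4   1.06] 0.0000
30 [0.688 0.079 0.238] [-0.12 -0.06  1.78  0.36  1.02  0.81] 0.0000

[... 593 characters left out ...]
04 -0.11] 0.0000
75 [0.615 0.055 0.234] [-0.48 -0.16  2.18  1.46  1.19 -0.39] 0.0000
85 [0.598 0.038 0.243] [-0.55 -0.12  2.22  1.62  1.32 -0.53] 0.0000
95 [0.581 0.021 0.248] [-0.61 -0.04  2.25  1.75  1.48 -0.66] 0.0000
a 60
0 [0.642 0.133 0.174] [ 0.09  0.16  1.59 -0.    1.39  0.62] 0.0000
30 [0.639 0.128 0.238] [-0.12 -0.06  1.78  0.51  1.24  0.28] 0.0000
45 [0.631 0.114 0.251] [-0.25 -0.12  1.88  0.8   1.24  0.05] 0.0000
60 [0.618 0.092 0.224] [-0.38 -0.08  2.    1.11  1.28 -0.24] 0.0000
75 [0.602 0.065 0.234] [-0.5  -0.03  2.06  1.35  1.43 -0.44] 0.0000
85 [0.591 0.044 0.243] [-0.56  0.03  2.08  1.48  1.56 -0.54] 0.0000
95 [0.578 0.023 0.248] [-0.61  0.12  2.09  1.59  1.69 -0.63] 0.0000
```

```bash

python3 -m jog '[[0,0,0.92,0,0,0,1],[0,0,0.92,0,0,0,1],[0,0,0.92,0,0,0,1]]' >/dev/null
python3 -m jog '[[0,0,0.92,0,0,0,1],[0,0,0.92,0,0,0,1],[0,0,0.92,0,0,0,1]]' >/dev/null; python3 log.py
python3 -m jog '[[0,0,0,-0.957,0.853,0,1],[0,0,0,-0.957,0.853,0,1],[0,0,0,-0.957,0.853,0,1],[0,0,0,-0.957,0.853,0,1],[0,0,0,-0.957,0.853,0,1]]' >/dev/null; python3 log.py
python3 -m jog '[[0,0,0,0,0,0.9,1],[0,0,0,0,0,0.9,1],[0,0,0,0,0,0,1]]' >/dev/null; python3 log.py
python3 -c "
from h import *; d=snap('wrist','w1'); print(d['fovy'],d['cx'],d['cy'])"
```

```text
t9.53 p [0.6529 0.0176 0.2059] yaw_y -80.2 z [-0.001  0.    -1.   ] F [-0.9 -0.7  0.9] op 0.0855 g 0 q [-0.09  0.13  1.57 -0.    1.44  1.31]
t10.15 p [ 0.5328 -0.1341  0.206 ] yaw_y -80.0 z [-0.  0. -1.] F [0.1 0.3 0.5] op 0.0854 g 0 q [-0.38 -0.11  1.82 -0.    1.44  1.01]
t10.53 p [ 0.5318 -0.1326  0.1495] yaw_y -80.0 z [-0.005  0.002 -1.   ] F [0.1 0.3 0.5] op 0.0857 g 0 q [-0.38 -0.06  1.87  0.    1.34  1.02]
65.70646984690485 318.6818245513914 241.9536650217621
```

View pics/w1.png

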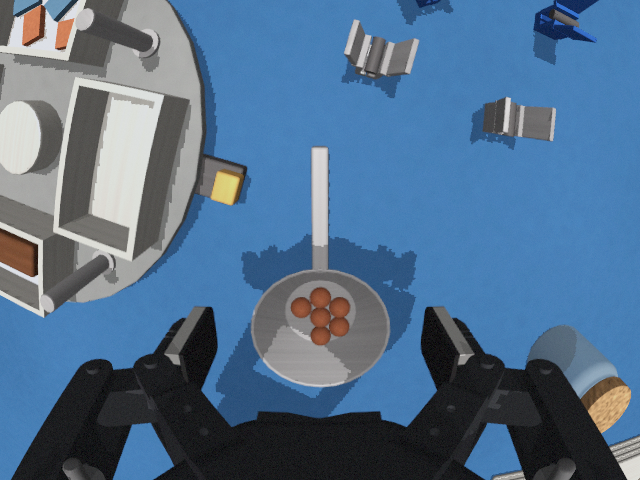

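The wrist picture shows the pan handle vertical at column 320, from row 147 to 265, centred between the fingers. The grey clips are at (380,50) and (515,118).

```bash

python3 -m jog '[[0,0,0,0,0,0.9,1],[0,0,0,0,0,0.9,1],[0,0,0,0,0,0.9,1],[0,0,0,0,0,0.9,1],[0,0,0,0,0,0.9,1]]' >/dev/null; python3 log.py
python3 -m jog '[[0,0,0,0,0,0,-1],[0,0,0,0,0,0,-1],[0,0,0,0,0,0,-1],[0,0,0,0,0,0,-1],[0,0,0,0,0,0,-1]]' 100 >/dev/null; python3 log.py
python3 -m jog '[[0,0,0,0,0,0,-1],[0,0,0,0,0,-0.4,-1],[0,0,0,0,0,-0.5,-1],[0,0,0,0,0,-0.5,-1],[0,0,0,0,0,-0.5,-1]]' >/dev/null; python3 log.py
python3 -c "
from h import *; snap('scene','s2')
d=load('s2'); im=cv2.cvtColor(d['img'],cv2.COLOR_RGB2BGR); cv2.imwrite('pics/c3.png',cv2.resize(im[100:320,150:410],None,fx=2.3,fy=2.3,interpolation=cv2.INTER_CUBIC))"
```

```text
t11.20 p [ 0.5355 -0.1337  0.0186] yaw_y -80.0 z [ 0.003 -0.001 -1.   ] F [-0.6  0.2  0.2] op 0.0857 g 0 q [-0.38  0.11  1.93  0.    1.09  1.02]
t11.82 p [ 0.5347 -0.1335  0.0188] yaw_y -80.0 z [ 0.002 -0.    -1.   ] F [0.7 0.7 3.9] op 0.0099 g 98 q [-0.38  0.11  1.94  0.    1.1   1.02]
t12.45 p [ 0.534  -0.1333  0.0758] yaw_y -80.0 z [ 0. -0. -1.] F [-1.  -0.2 -1.7] op 0.0097 g 98 q [-0.38  0.03  1.91 -0.    1.2   1.02]
```

View pics/c3.png

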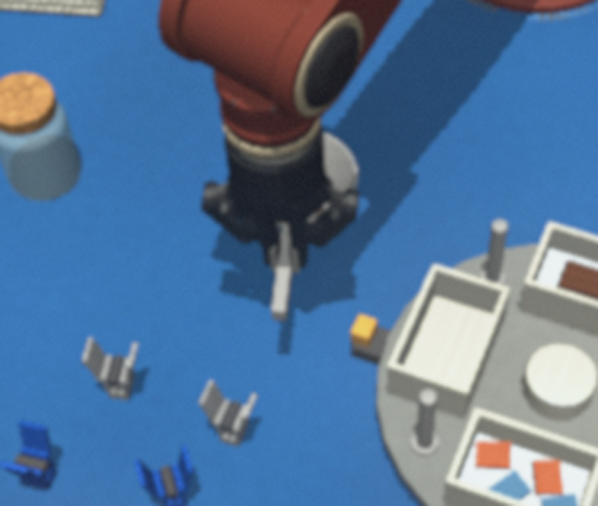

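The pan is lifted level with the handle in the fingers, and the marbles are still aboard. I compute the pre-pour pose.

```bash
python3 - <<'E'
from ik import *
c=np.cos(-.1307);s=np.sin(-.1307); T=lambda l:np.array([.575+c*l[0]-s*l[1],.1148+s*l[0]+c*l[1],0])
a=np.radians(20); u=np.array([np.cos(a),np.sin(a),0]); k=np.array([0,0,1.])
lip=T((.014,-.094)); x=lip+u*.1414+k*.179; print('lip',lip,'tcp',x)
o=st(); d=x-o['tool_pos']; F=frame(a,0); print('shares after yaw', (F.T@d/.03).round(3))
q=o['q']
for th,lz in((0,.2),(45,.2),(45,.135),(55,.135),(55,.11),(70,.11),(90,.11)):
    t=np.radians(th);U=np.cos(t)*u+np.sin(t)*k; K=-np.sin(t)*u+np.cos(t)*k
    q,e=ik(lip+k*lz+.1414*U-.0212*K,frame(a,t),q); print(th,lz,q.round(2),'%.4f'%e)
E
```

```text
lip [0.57662974 0.01977714 0.        ] tcp [0.70950228 0.06813879 0.179     ]
shares after yaw [ 7.755 -4.344 -3.36 ]
0 0.2 [-0.01  0.29  1.44  0.    1.42  1.21] 0.0000
45 0.2 [-0.17 -0.24  1.93  0.51  0.8   0.82] 0.0000
45 0.135 [-0.17 -0.18  1.99  0.58  0.7   0.73] 0.0000
55 0.135 [-0.22 -0.28  2.11  0.86  0.62  0.46] 0.0000
55 0.11 [-0.22 -0.24  2.13  0.92  0.59  0.39] 0.0000
70 0.11 [-0.31 -0.35  2.29  1.48  0.61 -0.14] 0.0000
90 0.11 [-0.42 -0.36  2.45  2.04  0.9  -0.69] 0.0000
```

```bash

python3 -m jog '[[0,0,-0.5,0,0,-0.84,-1],[0,0,-0.5,0,0,-0.84,-1],[0,0,-0.5,0,0,-0.84,-1],[0,0,-0.5,0,0,-0.84,-1]]' >/dev/null; python3 log.py
python3 -m jog '[[0,0,0,0.4,-0.22,0,-1],[0,0,0,0.8,-0.45,0,-1],[0,0,0,0.9,-0.5,0,-1],[0,0,0,0.9,-0.5,0,-1],[0,0,0,0.9,-0.5,0,-1]]' >/dev/null
python3 -m jog '[[0,0,0,0.9,-0.5,0,-1],[0,0,0,0.9,-0.5,0,-1],[0,0,0,0.9,-0.5,0,-1],[0,0,0,0.7,-0.4,0,-1],[0,0,0,0.455,-0.274,0,-1]]' >/dev/null; python3 log.py
python3 -m jog '[[0,0,0,0,0,0,-1],[0,0.5,0,0.022,0,-0.206,-1],[0,0.5,0,0.022,0,-0.206,-1],[0,1,0,0.044,0,-0.414,-1]]' >/dev/null; python3 log.py
python3 -c "
from h import *; snap('scene','s3')
d=load('s3'); im=cv2.cvtColor(d['img'],cv2.COLOR_RGB2BGR); cv2.imwrite('pics/c4.png',cv2.resize(im[80:320,250:510],None,fx=2.3,fy=2.3,interpolation=cv2.INTER_CUBIC))"
```

```text
t13.00 p [ 0.5337 -0.1332  0.1764] yaw_y -69.9 z [ 0.  0. -1.] F [ 0.3  0.7 -3.1] op 0.0101 g 98 q [-0.38 -0.09  1.84  0.    1.38  0.84]
t14.25 p [0.7079 0.0704 0.1731] yaw_y -70.0 z [-0.003  0.    -1.   ] F [-0.3 -0.8 -3.7] op 0.0095 g 98 q [-0.01  0.29  1.44  0.    1.41  1.22]
t14.75 p [0.709  0.0685 0.2008] yaw_y -70.1 z [ 0.167  0.06  -0.984] F [ 1.  -0.6 -2.5] op 0.0099 g 98 q [-0.03  0.17  1.55  0.07  1.26  1.17]
```

View pics/c4.png

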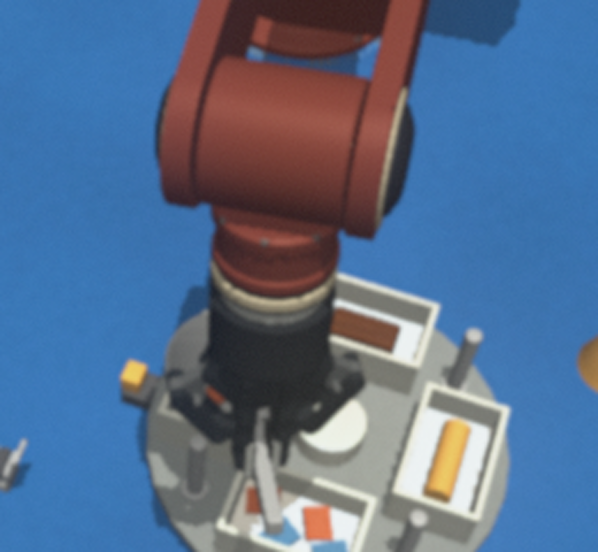

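```bash

python3 -m jog '[[0,1,0,0.044,0,-0.414,-1],[0,1,0,0.044,0,-0.414,-1],[0,1,0,0.044,0,-0.414,-1],[0,1,0,0.044,0,-0.414,-1]]' >/dev/null; python3 log.py
python3 -m jog '[[0,1,0,0.044,0,-0.414,-1],[0,1,0,0.044,0,-0.414,-1],[0,1,0,0.044,0,-0.414,-1],[0,0,0,0,0,0,-1]]' >/dev/null; python3 log.py
python3 -c "
from h import *; snap('wrist','w3')"
```

```text
t15.30 p [0.6994 0.065  0.2502] yaw_y -70.1 z [ 0.473  0.171 -0.864] F [ 0.4 -0.2 -2.8] op 0.0101 g 98 q [-0.1  -0.07  1.77  0.27  0.98  1.03]
t15.80 p [0.6814 0.0587 0.2814] yaw_y -70.1 z [ 0.664  0.24  -0.708] F [ 0.6 -0.2 -2. ] op 0.0097 g 98 q [-0.17 -0.24  1.94  0.51  0.8   0.82]
```

View pics/w3.png

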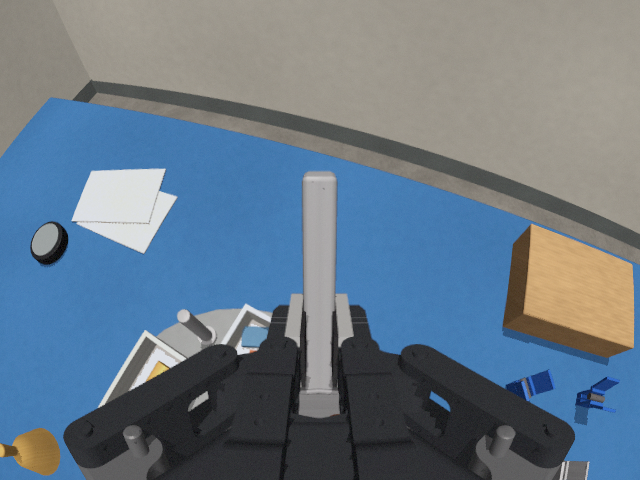

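The wrist picture shows the handle held straight (column 320, rows 172–390), with the bowl hidden behind the gripper. I continue.

```bash

python3 -m jog '[[0,0,0,-0.48,0,0.48,-1],[0,0,0,-0.48,0,0.48,-1],[0,0,0,-0.48,0,0.48,-1],[0,1,0,0.044,0,-0.414,-1],[0,1,0,0.044,0,-0.414,-1]]' >/dev/null; python3 log.py
python3 -m jog '[[0,0,0,-0.34,0,0.24,-1],[0,0,0,-0.34,0,0.24,-1],[0,0,0,0,0,0,-1]]' >/dev/null; python3 log.py
python3 -m jog '[[0,0.5,0,0.026,0,-0.206,-1],[0,0.5,0,0.026,0,-0.206,-1],[0,0.5,0,0.026,0,-0.206,-1],[0,0.5,0,0.026,0,-0.206,-1],[0,0.5,0,0.026,0,-0.206,-1]]' >/dev/null; python3 log.py
python3 -m jog '[[0,0.5,0,0.026,0,-0.206,-1],[0,0.5,0,0.026,0,-0.206,-1],[0,0.5,0,0.026,0,-0.206,-1],[0,0.5,0,0.026,0,-0.206,-1],[0,0.5,0,0.026,0,-0.206,-1]]' >/dev/null; python3 log.py
python3 -m jog '[[0,0.5,0,0.026,0,-0.206,-1],[0,0.5,0,0.026,0,-0.206,-1],[0,0.5,0,0.026,0,-0.206,-1],[0,0.5,0,0.026,0,-0.206,-1],[0,0,0,0,0,0,-1]]' >/dev/null; python3 log.py
python3 -m jog '[[0,0,0,0,0,0,-1],[0,0,0,0,0,0,-1],[0,0,0,0,0,0,-1]]' >/dev/null; python3 log.py
python3 -c "
from h import *; snap('scene','s4');snap('top','t4')
a=[cv2.imread('pics/s4.png')[150:330,270:450],cv2.imread('pics/t4.png')[150:330,190:370]]
cv2.imwrite('pics/c5.png',cv2.resize(np.hstack(a),None,fx=2.2,fy=2.2,interpolation=cv2.INTER_CUBIC))"
```

```text
t16.48 p [0.667  0.0541 0.2369] yaw_y -70.0 z [ 0.77   0.28  -0.574] F [-0.5 -0.3 -2. ] op 0.0096 g 98 q [-0.22 -0.28  2.11  0.87  0.62  0.46]
t16.85 p [0.6669 0.0544 0.2113] yaw_y -70.0 z [ 0.767  0.281 -0.577] F [-0.2  0.3 -2.7] op 0.0096 g 98 q [-0.22 -0.25  2.13  0.92  0.59  0.39]
t17.48 p [0.6447 0.0454 0.2338] yaw_y -70.0 z [ 0.869  0.315 -0.381] F [ 0.7 -0.  -1.6] op 0.0095 g 98 q [-0.29 -0.34  2.26  1.39  0.6  -0.06]
t18.10 p [0.6183 0.0356 0.2471] yaw_y -70.1 z [ 0.926  0.336 -0.172] F [ 0.1  0.2 -1.9] op 0.0100 g 98 q [-0.37 -0.38  2.38  1.8   0.72 -0.45]
t18.73 p [0.5952 0.0274 0.2511] yaw_y -70.1 z [ 0.94   0.341 -0.002] F [ 0.2  0.4 -2. ] op 0.0098 g 98 q [-0.42 -0.36  2.45  2.04  0.9  -0.68]
t19.10 p [0.5952 0.0276 0.2524] yaw_y -70.0 z [0.94  0.342 0.   ] F [ 0.1  0.5 -1.6] op 0.0094 g 98 q [-0.42 -0.36  2.45  2.04  0.9  -0.68]
```

View pics/c5.png

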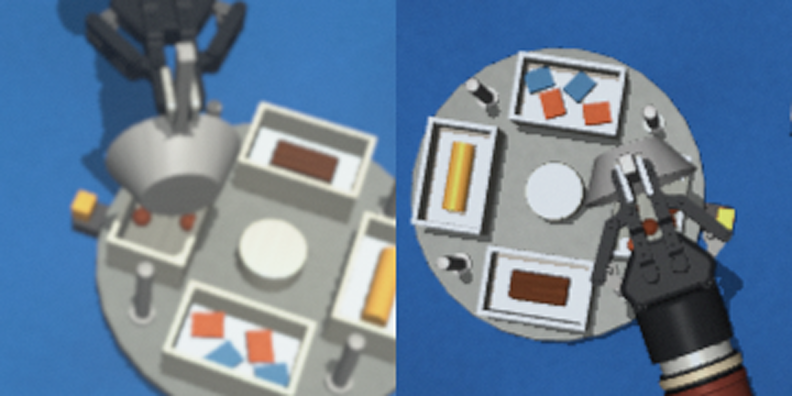

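Both views show marbles in the tray, at (142,215) and (188,220) in the left panel, and the pan tipped fully. I lift, level the pan, then look.

```bash

python3 -m jog '[[0,0,0,1,0,0,-1],[0,0,0,1,0,0,-1],[0,0,0,1,0,0,-1]]' >/dev/null; python3 log.py
python3 -m jog '[[0,-1,0,0,0,0,-1],[0,-1,0,0,0,0,-1],[0,-1,0,0,0,0,-1],[0,-1,0,0,0,0,-1],[0,-1,0,0,0,0,-1]]' >/dev/null; python3 log.py
python3 -m jog '[[0,-1,0,0,0,0,-1],[0,-1,0,0,0,0,-1],[0,-1,0,0,0,0,-1],[0,-1,0,0,0,0,-1],[0,-1,0,0,0,0,-1]]' >/dev/null; python3 log.py
python3 -m jog '[[0,-1,0,0,0,0,-1],[0,-1,0,0,0,0,-1],[0,-1,0,0,0,0,-1],[0,-1,0,0,0,0,-1],[0,-1,0,0,0,0,-1]]' >/dev/null; python3 log.py
python3 -m jog '[[0,-1,0,0,0,0,-1],[0,-1,0,0,0,0,-1],[0,-1,0,0,0,0,-1],[0,0,1,0,0,0,-1],[0,0,1,0,0,0,-1]]' >/dev/null; python3 log.py
python3 - <<'E'
from ik import *
o=st(); F=R.from_rotvec(o['tool_rot']).as_matrix(); print((F.T@(np.array([.5347,-.1335,.2])-o['tool_pos'])/.03).round(3), R.from_matrix(F.T@frame(np.radians(10),0)).as_rotvec()/np.radians(5))
E
```

```text
t19.57 p [0.5948 0.0277 0.3427] yaw_y -70.0 z [ 0.94   0.342 -0.   ] F [ 0.2 -0.3 -1. ] op 0.0100 g 98 q [-0.42 -0.58  2.41  1.83  0.81 -0.37]
t20.20 p [0.5946 0.0278 0.3418] yaw_y -70.0 z [ 0.85   0.31  -0.426] F [ 0.5  0.7 -1.6] op 0.0095 g 98 q [-0.37 -0.63  2.24  0.98  0.8   0.4 ]
t20.82 p [0.5946 0.0278 0.3418] yaw_y -70.0 z [ 0.601  0.22  -0.768] F [ 0.3  0.1 -1.5] op 0.0097 g 98 q [-0.25 -0.47  1.98  0.43  1.07  0.87]
t21.45 p [0.5948 0.0279 0.342 ] yaw_y -70.0 z [ 0.24   0.088 -0.967] F [-0.1 -0.4 -0.2] op 0.0097 g 98 q [-0.14 -0.22  1.7   0.12  1.43  1.08]
t22.07 p [0.5951 0.028  0.3415] yaw_y -80.2 z [-0.001  0.001 -1.   ] F [-0.  -0.2 -1.7] op 0.0096 g 98 q [-0.08 -0.06  1.54  0.    1.66  1.32]
[-2.897  4.968  4.714] [-0.01386413  0.01166203 -0.03473933]
```

```bash

python3 -m jog '[[0,0,0,-0.58,0.994,0.943,-1],[0,0,0,-0.58,0.994,0.943,-1],[0,0,0,-0.58,0.994,0.943,-1],[0,0,0,-0.58,0.994,0.943,-1],[0,0,0,-0.58,0.994,0.943,-1]]' >/dev/null; python3 log.py
python3 -m jog '[[0,0,0,0,0,1,-1],[0,0,0,0,0,1,-1],[0,0,0,0,0,1,-1],[0,0,0,0,0,1,-1],[0,0,0,0,0,1,-1]]' >/dev/null; python3 log.py
python3 -m jog '[[0,0,0,0,0,0.5,-1],[0,0,0,0,0,0.35,-1],[0,0,0,0,0,0.15,-1],[0,0,0,0,0,0,-1]]' >/dev/null; python3 log.py
```

```text
t22.70 p [ 0.5346 -0.135   0.1996] yaw_y -80.0 z [ 0.     0.001 -1.   ] F [ 0.6 -0.9 -1. ] op 0.0100 g 98 q [-0.38 -0.1   1.82  0.    1.43  1.01]
t23.32 p [ 0.5352 -0.1341  0.0496] yaw_y -80.1 z [ 0.     0.001 -1.   ] F [ 0.2  0.1 -1.7] op 0.0101 g 98 q [-0.38  0.07  1.92  0.    1.15  1.02]
t23.82 p [ 0.5356 -0.1345  0.021 ] yaw_y -80.0 z [ 0.001 -0.    -1.   ] F [ 0.1 -0.6 -0.6] op 0.0101 g 98 q [-0.38  0.11  1.93  0.    1.1   1.02]
```

```bash

python3 -m jog '[[0,0,0,0,0,0.06,-1],[0,0,0,0,0,0,-1],[0,0,0,0,0,0,1],[0,0,0,0,0,0,1],[0,0,0,0,0,0,1]]' >/dev/null; python3 log.py
python3 -m jog '[[0,0,0,0,0,-0.6,1],[0,0,0,0,0,-1,1],[0,0,0,0,0,-1,1],[0,0,0,0,0,-1,1],[0,0,0,0,0,-1,1]]' >/dev/null; python3 log.py
python3 -c "
from h import *; snap('scene','s5');snap('top','t5')
a=[cv2.imread('pics/s5.png')[150:330,270:470],cv2.imread('pics/t5.png')[150:330,290:490]]
cv2.imwrite('pics/c6.png',cv2.resize(np.hstack(a),None,fx=2,fy=2,interpolation=cv2.INTER_CUBIC))"
```

```text
t24.45 p [ 0.5352 -0.1344  0.0188] yaw_y -80.0 z [ 0. -0. -1.] F [-0.7 -1.  -0.5] op 0.0636 g 0 q [-0.38  0.11  1.93 -0.    1.1   1.02]
t25.07 p [ 0.5354 -0.1344  0.1593] yaw_y -80.0 z [ 0.002 -0.001 -1.   ] F [ 0.4  0.6 -0.4] op 0.0855 g 0 q [-0.38 -0.07  1.85  0.    1.35  1.02]
```

View pics/c6.png

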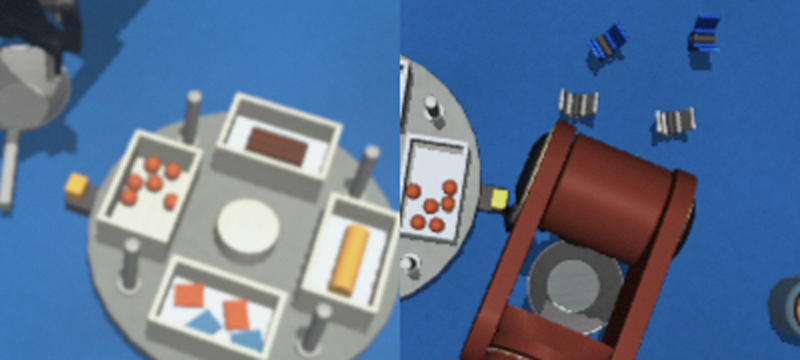

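The picture shows all six marbles in the tray at the mark, in both panels. The pan stands empty and upright on the bench. I check the wall position against both cameras and get the clip hover numbers.

```bash
python3 - <<'E'
from ik import *
c=np.cos(-.1307);s=np.sin(-.1307); T=lambda l:np.array([.575+c*l[0]-s*l[1],.1148+s*l[0]+c*l[1],l[2]])
ims=[]
for n,b in(('s5',(310,205,70,70)),('t5',(285,210,60,70))):
    d=load(n); x,y,w,h=b; k=8 if w==70 else 8
    im=cv2.resize(cv2.cvtColor(d['img'],cv2.COLOR_RGB2BGR)[y:y+70,x:x+48],None,fx=k,fy=k,interpolation=cv2.INTER_CUBIC)
    for l in ((.055,-.135,.08),(-.055,-.135,.08),(.055,-.13,.08),(-.055,-.13,.08)):
        u=proj(d,T(l)); p=(int((u[0]-x+.5)*k),int((u[1]-y+.5)*k)); cv2.drawMarker(im,p,(0,255,0),cv2.MARKER_CROSS,14,1)
    for l in((-.135),(-.13)):
        a,b2=[tuple(int((v-o+.5)*k) for v,o in zip(proj(d,T((xx,l,.08))),(x,y))) for xx in(.055,-.055)]; cv2.line(im,a,b2,(0,0,255),1)
    ims.append(im)
cv2.imwrite('pics/c7.png',np.hstack(ims))
print(np.hstack(ims).shape)
E
```

```text
(560, 768, 3)
```

View pics/c7.png

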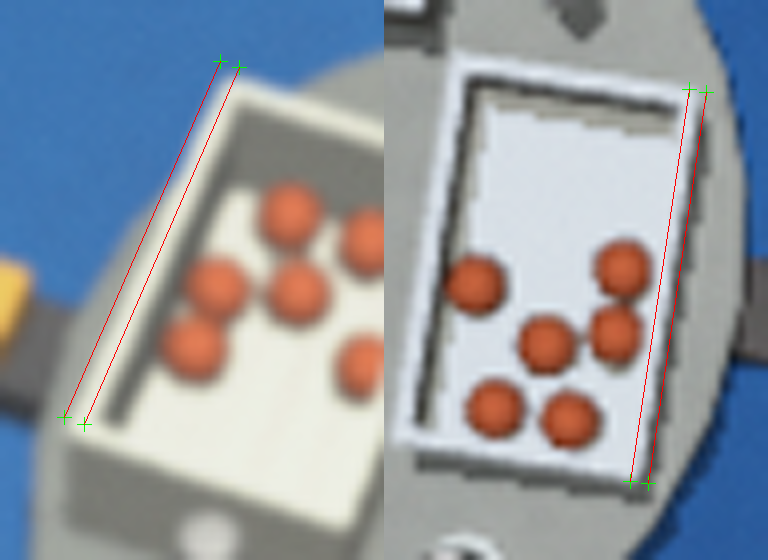

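The scene view puts the wall about 2 mm inward of the top-view model. I will measure it by gripping the wall lightly with the self-centring fingers.

```bash

python3 -m jog '[[0,0,0.875,0,0,0,0],[0,0,0.875,0,0,0,0],[0,0,0.875,0,0,0,0],[0,0,0.875,0,0,0,0]]' >/dev/null; python3 log.py
python3 -m jog '[[0,0,0,0.06,-1,0,0],[0,0,0,0.06,-1,0,0],[0,0,0,0.06,-1,0,0],[0,0,0,0.06,-1,0,0],[0,0,0,0,0,0,0]]' >/dev/null; python3 log.py
python3 -m jog '[[0,0,0,0,0,0.8,0],[0,0,0,0,0,0.8,0],[0,0,0,0,0,0.8,0],[0,0,0,0,0,0.7,0],[0,0,0,0,0,0,0]]' >/dev/null; python3 log.py
python3 -m jog '[[0,0,0,0,0,0,-1],[0,0,0,0,0,0,-1],[0,0,0,0,0,0,-1],[0,0,0,0,0,0,-1]]' 20 >/dev/null; python3 log.py
```

```text
t25.68 p [ 0.5347 -0.1342  0.1561] yaw_y -97.7 z [-0.001  0.    -1.   ] F [-0.2  0.   0.3] op 0.0427 g 0 q [-0.38 -0.06  1.86 -0.    1.35  1.32]
t26.30 p [ 0.5577 -0.0148  0.1562] yaw_y -97.4 z [-0.001  0.    -1.   ] F [-0.3  0.1 -0.2] op 0.0424 g 0 q [-0.16 -0.05  1.84  0.    1.35  1.54]
t26.93 p [ 0.5559 -0.0169  0.0613] yaw_y -97.6 z [-0.005  0.    -1.   ] F [ 0.1  0.4 -0.1] op 0.0428 g 0 q [-0.16  0.06  1.9  -0.    1.18  1.54]
t27.43 p [ 0.5592 -0.0146  0.0651] yaw_y -97.6 z [ 0.003  0.004 -1.   ] F [1.8 6.7 0.2] op 0.0041 g 24 q [-0.16  0.06  1.9   0.    1.18  1.54]
```

```bash

python3 -m jog '[[0,0,0,0,-0.07,0,-1],[0,0,0,0,0,0,-1],[0,0,0,0,0,0,-1]]' 20 >/dev/null; python3 log.py
python3 -m jog '[[0,0,0,0,-0.05,0,-1],[0,0,0,0,0,0,-1],[0,0,0,0,0,0,-1]]' 20 >/dev/null; python3 log.py
```

```text
t27.80 p [ 0.5593 -0.0145  0.0651] yaw_y -97.5 z [ 0.002 -0.    -1.   ] F [0.4 0.8 5.9] op 0.0044 g 25 q [-0.16  0.06  1.9  -0.    1.18  1.54]
t28.18 p [ 0.5593 -0.0145  0.0651] yaw_y -97.5 z [ 0.002 -0.003 -1.   ] F [-1.5 -3.9  5.5] op 0.0044 g 25 q [-0.16  0.06  1.9  -0.    1.18  1.55]
```

The wall centre measures y = -0.0145 at x = 0.5593, 2.2 mm inward of the model. Now to clip A.

```bash

python3 -m jog '[[0,0,0,0,0.12,0,0],[0,0,0,0,0,0,0],[0,0,0,0,0,-0.9,0],[0,0,0,0,0,-0.9,0],[0,0,0,0,0,-0.9,1]]' >/dev/null; python3 log.py
python3 -m jog '[[0,0,-0.54,0.8,0.79,-0.3,1],[0,0,0,0.82,0.79,0,1],[0,0,0,0.82,0.79,0,1],[0,0,0,0.82,0.79,0,1],[0,0,0,0.82,0.79,0,1]]' >/dev/null
python3 -m jog '[[0,0,0,0,0,0,1]]' >/dev/null; python3 log.py
python3 -c "
from h import *; snap('wrist','w5')"
```

```text
t28.80 p [ 0.5574 -0.016   0.1446] yaw_y -97.5 z [-0.001  0.001 -1.   ] F [-0.4  0.3  0.2] op 0.0594 g 0 q [-0.16 -0.04  1.85  0.    1.33  1.54]
t29.55 p [ 0.6691 -0.147   0.1526] yaw_y -94.9 z [-0.001  0.    -1.   ] F [-0.4 -0.3 -0.9] op 0.0855 g 0 q [-0.32  0.25  1.53  0.    1.36  1.33]
```

View pics/w5.png

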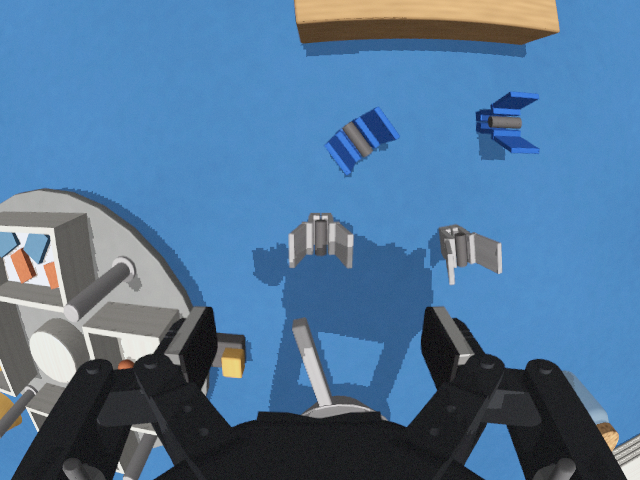

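```bash
python3 - <<'E'
from h import *
d=load('w5')
for n,q in dict(A=[(290,234),(290,268),(352,235),(353,268)],B=[(439,250),(451,284),(497,240),(502,272)]).items():
    p=np.array([atz(d,*x,.065,True) for x in q]); print(n,p.round(4).tolist(),p.mean(0).round(4)); m=(p[2]+p[3]-p[0]-p[1])/2; print(np.degrees(np.arctan2(m[1],m[0])), np.linalg.norm(m))
print(atz(d,320,240,0,True), 'panhandle end',atz(d,300,322,.035,True), 'mark',atz(d,232,362,.036,True))
E
```

```text
A [[0.6805, -0.1298, 0.065], [0.657, -0.1271, 0.065], [0.6763, -0.1696, 0.065], [0.6534, -0.1689, 0.065]] [ 0.6668 -0.1488  0.065 ]
-95.4708360531452 0.04095578438510421
B [[0.6607, -0.2283, 0.065], [0.6343, -0.2381, 0.065], [0.664, -0.2724, 0.065], [0.639, -0.2786, 0.065]] [ 0.6495 -0.2543  0.065 ]
-84.59248815605835 0.04251955188991585
[ 0.65449554 -0.14711684  0.        ] panhandle end [ 0.59831714 -0.12611268  0.035     ] mark [ 0.56230713 -0.06272694  0.036     ]
```

The wrist picture shows grey clip A centred at (320,240), plates symmetric between the fingers, and clip B at (470,255). I grasp A.

```bash

python3 -m jog '[[0,0,0,-0.06,0.05,0.955,1],[0,0,0,0,0,0.955,1],[0,0,0,0,0,0.955,1],[0,0,0,0,0,0.955,1],[0,0,0,0,0,0,1]]' >/dev/null; python3 log.py
python3 -m jog '[[0,0,0,0,0,0,-1],[0,0,0,0,0,0,-1],[0,0,0,0,0,0,-1],[0,0,0,0,0,0,-1],[0,0,0,0,0,0,-1]]' 45 >/dev/null; python3 log.py
python3 -m jog '[[0,0,0,0,0,-0.5,-1],[0,0,0,0,0,-0.9,-1],[0,0,0,0,0,-0.9,-1],[0,0,0,0,0,-0.9,-1],[0,0,0,0,0,-0.8,-1]]' >/dev/null; python3 log.py
python3 -c "
from h import *; snap('scene','s6')
d=cv2.imread('pics/s6.png')[150:330,150:410]; w=snap('wrist','w6'); w=cv2.imread('pics/w6.png')[150:480,100:540]
cv2.imwrite('pics/c8.png',np.hstack([cv2.resize(d,None,fx=1.5,fy=1.5),cv2.resize(w,None,fx=270/330,fy=270/330)]))"
```

```text
t30.23 p [ 0.6636 -0.145   0.0355] yaw_y -94.8 z [-0.007  0.003 -1.   ] F [-0.9  0.2  0. ] op 0.0850 g 0 q [-0.32  0.36  1.6   0.    1.19  1.33]
t30.85 p [ 0.6699 -0.1489  0.0438] yaw_y -94.8 z [ 0.007 -0.004 -1.   ] F [-0.9 -1.3  8.1] op 0.0250 g 49 q [-0.33  0.36  1.59 -0.    1.18  1.33]
t31.48 p [ 0.6668 -0.1469  0.1609] yaw_y -94.8 z [ 0.001  0.    -1.   ] F [ 1.2 -0.  -0.5] op 0.0248 g 48 q [-0.33  0.23  1.53  0.    1.37  1.33]
```

View pics/c8.png

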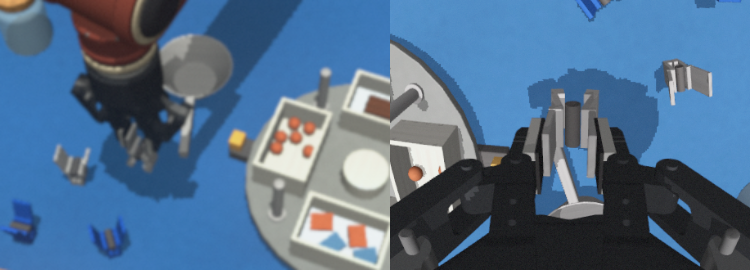

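Clip A is held squarely, handles squeezed to 25 mm with the jaws open. I carry it over the wall and check the tool position before lowering.

```bash

python3 -m jog '[[0,0,0.54,0,0,-0.3,-1],[0,0,0,-0.74,-0.98,0,-1],[0,0,0,-0.74,-0.98,0,-1],[0,0,0,-0.74,-0.98,0,-1],[0,0,0,-0.74,-0.98,0,-1]]' >/dev/null
python3 -m jog '[[0,0,0,0,0,0,-1]]' >/dev/null; python3 log.py; python3 - <<'E'
from ik import *
o=st(); F=R.from_rotvec(o['tool_rot']).as_matrix(); print((F.T@(np.array([.5937,-.019,.104])-o['tool_pos'])/.03).round(3))
E
```

```text
t32.33 p [ 0.5925 -0.0168  0.1668] yaw_y -97.4 z [-0.002  0.001 -1.   ] F [-0.1 -0.4 -0.7] op 0.0249 g 47 q [-0.15  0.03  1.75  0.    1.37  1.55]
[0.053 0.069 2.093]
```

```bash

python3 -m jog '[[0,0,0,0.05,0.065,0,-1],[0,0,0,0,0,0.5,-1],[0,0,0,0,0,0.5,-1],[0,0,0,0,0,0,-1]]' >/dev/null; python3 log.py
python3 -m jog '[[0,0,0,0,0,0.5,-1],[0,0,0,0,0,0.5,-1],[0,0,0,0,0,0,-1]]' >/dev/null; python3 log.py
python3 -c "
from h import *; snap('scene','s7')
d=cv2.imread('pics/s7.png')[160:290,290:420]; snap('wrist','w7'); w=cv2.imread('pics/w7.png')[150:480,100:540]
cv2.imwrite('pics/c9.png',np.hstack([cv2.resize(d,(390,390),interpolation=cv2.INTER_CUBIC),cv2.resize(w,(400,390))]))"
```

```text
t32.83 p [ 0.5938 -0.0211  0.1348] yaw_y -97.6 z [-0.005  0.001 -1.   ] F [ 0.4  0.1 -0.7] op 0.0250 g 47 q [-0.16  0.06  1.77  0.    1.32  1.54]
t33.20 p [ 0.5941 -0.0204  0.1057] yaw_y -97.5 z [-0.004  0.001 -1.   ] F [ 0.5  2.1 -1.2] op 0.0251 g 44 q [-0.16  0.09  1.79  0.    1.26  1.54]
```

View pics/c9.png

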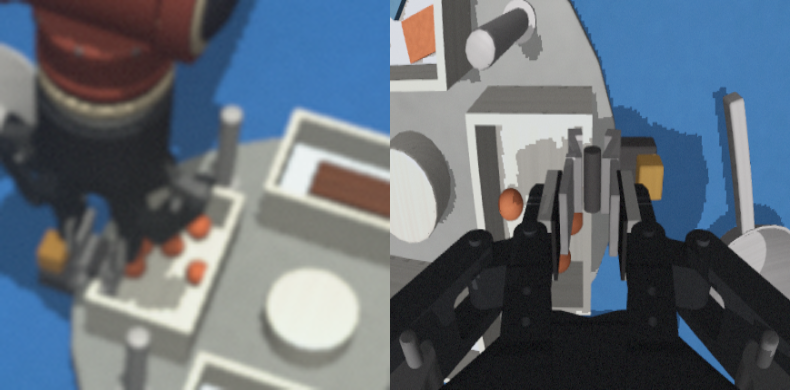

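The clip straddles the outer wall in both views, with the wall edge between the jaws at about (600,250) in the right panel. I centre it and release.

```bash

python3 -m jog '[[0,0,0,0,-0.045,0.06,-1],[0,0,0,0,0,0,-1],[0,0,0,0,0,0,-1]]' >/dev/null; python3 log.py
python3 -m jog '[[0,0,0,0,0,0,-0.3],[0,0,0,0,0,0,-0.1],[0,0,0,0,0,0,0.1],[0,0,0,0,0,0,0.3],[0,0,0,0,0,0,0.3]]' >/dev/null; python3 log.py
python3 -m jog '[[0,0,0,0,0,-0.5,0.3],[0,0,0,0,0,-1,0.3],[0,0,0,0,0,-1,0.3],[0,0,0,0,0,-0.5,0.3]]' >/dev/null; python3 log.py
python3 -c "
from h import *; d=snap('wrist','w8'); print(atz(d,300,250,.08,True)); cv2.imwrite('pics/c10.png',cv2.resize(cv2.imread('pics/w8.png')[100:440,150:550],None,fx=1.5,fy=1.5))"
```

```text
t33.67 p [ 0.5959 -0.0199  0.1067] yaw_y -97.5 z [ 0.001 -0.001 -1.   ] F [ 0.1  0.2 -0.8] op 0.0248 g 44 q [-0.16  0.09  1.79 -0.    1.26  1.54]
t34.30 p [ 0.5956 -0.0197  0.1063] yaw_y -97.5 z [ 0. -0. -1.] F [-0.4 -0.1 -0.4] op 0.0554 g 0 q [-0.16  0.09  1.79 -0.    1.26  1.54]
t34.80 p [ 0.5968 -0.0198  0.1997] yaw_y -97.5 z [ 0.004 -0.001 -1.   ] F [ 0.1 -0.3 -0.8] op 0.0554 g 0 q [-0.16  0.01  1.71 -0.    1.42  1.54]
[ 0.58728434 -0.00489105  0.08      ]
```

View pics/c10.png

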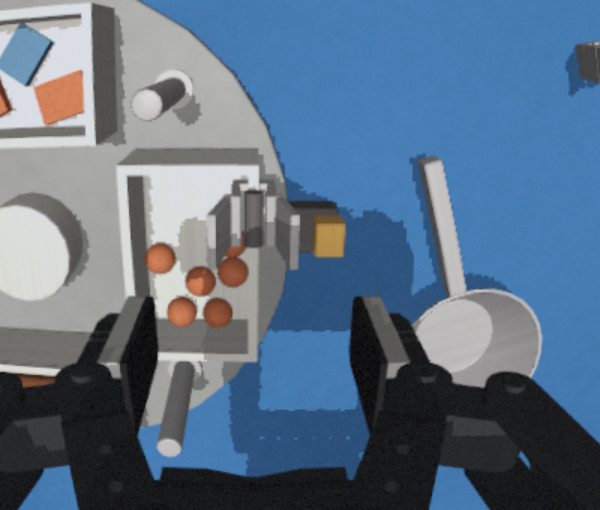

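Clip A stands upright on the wall at (253,225), biting it. My picture allowance is used up (c10 was already one over the 14), so from here I check by numbers only.

```bash

python3 -m jog '[[0,0,-1,0,0,0,1],[0,0,-1,0,0,0,1],[0,0,-0.9,0,0,0,1]]' >/dev/null
python3 -m jog '[[0,0,0,0.084,1,0,1],[0,0,0,0.084,1,0,1],[0,0,0,0.084,1,0,1],[0,0,0,0.084,1,0,1]]' >/dev/null
python3 -m jog '[[0,0,0,0.084,1,0.4,1],[0,0,0,0.084,1,0.4,1],[0,0,0,0.084,1,0.4,1],[0,0,0,0.084,1,0.4,1],[0,0,0,0,0,0,1]]' >/dev/null; python3 log.py
cat > seg.py <<'E'
from h import *
import sys
d=snap('wrist',sys.argv[1]); im=d['img'].astype(int); mx=im.max(2); mn=im.min(2)
m=((mx-mn<30)&(mx>60)).astype(np.uint8); m[300:]=0
n,lab,s,c=cv2.connectedComponentsWithStats(m)
for i in range(1,n):
    if s[i,4]<150 or s[i,4]>8000: continue
    q=atz(d,*c[i],.04,True)
    if np.hypot(q[0]-.646,q[1]+.2555)>.04: continue
    print(s[i],c[i].round(1),q.round(4))
    k=np.argwhere(lab==i)[:,::-1]; p=np.array([atz(d,*x,.065,True)[:2] for x in k])
    ch=cv2.convexHull((k).astype(np.float32)); print(cv2.approxPolyDP(ch,2,True)[:,0].tolist())
    print([atz(d,*x,.065,True)[:2].round(4).tolist() for x in cv2.approxPolyDP(ch,2,True)[:,0]])
E
python3 seg.py w9
```

```text
t36.35 p [ 0.6435 -0.2566  0.1455] yaw_y -83.2 z [-0.004  0.002 -1.   ] F [-0.7 -0.1 -0.5] op 0.0854 g 0 q [-0.49  0.27  1.51 -0.    1.36  0.96]
[ 288  208   67   55 2510] [321.2 234.5] [ 0.6475 -0.258   0.04  ]
[[353.0, 262.0], [290.0, 262.0], [288.0, 228.0], [311.0, 208.0], [331.0, 208.0], [354.0, 228.0]]
[[0.639, -0.2795], [0.6343, -0.2394], [0.6566, -0.236], [0.6709, -0.2488], [0.6724, -0.261], [0.6615, -0.2768]]
```

```bash

python3 -m jog '[[0,0,0,0.1,0.03,0.9,1],[0,0,0,0,0,0.9,1],[0,0,0,0,0,0.9,1],[0,0,0,0,0,0.9,1],[0,0,0,0,0,0,1]]' >/dev/null; python3 log.py
python3 -m jog '[[0,0,0,0,0,0,-1],[0,0,0,0,0,0,-1],[0,0,0,0,0,0,-1],[0,0,0,0,0,0,-1],[0,0,0,0,0,0,-1]]' 45 >/dev/null; python3 log.py
python3 -m jog '[[0,0,0,0,0,-0.5,-1],[0,0,0,0,0,-0.9,-1],[0,0,0,0,0,-0.9,-1],[0,0,0,0,0,-0.9,-1],[0,0,0,0,0,-0.9,-1]]' >/dev/null
python3 -m jog '[[0,0,1,0,0,-0.5,-1],[0,0,1,0,0,0,-1],[0,0,0.86,0,0,0,-1],[0,0,0,0,0,0,-1]]' >/dev/null; python3 log.py
python3 - <<'E'
from ik import *
o=st(); F=R.from_rotvec(o['tool_rot']).as_matrix(); print((F.T@(np.array([.536,-.0115,.168])-o['tool_pos'])/.03).round(3))
E
```

```text
t37.02 p [ 0.6459 -0.2538  0.0374] yaw_y -83.0 z [-0.005  0.003 -1.   ] F [-0.1 -0.2  0.9] op 0.0856 g 0 q [-0.48  0.39  1.56  0.    1.2   0.97]
t37.65 p [ 0.6508 -0.2584  0.0451] yaw_y -83.0 z [ 0.007 -0.005 -1.   ] F [ 0.2 -1.2  7.8] op 0.0253 g 49 q [-0.48  0.38  1.56 -0.    1.19  0.97]
t38.77 p [ 0.6477 -0.2557  0.1787] yaw_y -97.3 z [ 0.  0. -1.] F [-0.  -0.3 -0.6] op 0.0249 g 47 q [-0.48  0.25  1.48  0.    1.41  1.21]
[-4.723 -7.603  0.359]
```

```bash

python3 -m jog '[[0,0,0.03,-0.59,-0.95,0,-1],[0,0,0,-0.59,-0.95,0,-1],[0,0,0,-0.59,-0.95,0,-1],[0,0,0,-0.59,-0.95,0,-1]]' >/dev/null
python3 -m jog '[[0,0,0,-0.59,-0.95,0,-1],[0,0,0,-0.59,-0.95,0,-1],[0,0,0,-0.59,-0.95,0,-1],[0,0,0,-0.59,-0.95,0.35,-1],[0,0,0,0,0,0,-1]]' >/dev/null
python3 -m jog '[[0,0,0,0,0,0,-1],[0,0,0,0,0,0,-1]]' >/dev/null; python3 log.py
python3 - <<'E'
from ik import *
o=st(); F=R.from_rotvec(o['tool_rot']).as_matrix(); print((F.T@(np.array([.536,-.0120,.106])-o['tool_pos'])/.03).round(3))
E
```

```text
t40.15 p [ 0.5376 -0.0123  0.1683] yaw_y -97.5 z [ 0.001 -0.    -1.   ] F [ 0.6 -0.  -0.8] op 0.0251 g 47 q [-0.16 -0.11  1.88 -0.    1.37  1.54]
[-0.058 -0.004  2.078]
```

```bash

python3 -m jog '[[0,0,0,-0.05,-0.02,0,-1],[0,0,0,0,0,0.5,-1],[0,0,0,0,0,0.5,-1],[0,0,0,0,0,0,-1]]' >/dev/null; python3 log.py
python3 -m jog '[[0,0,0,0,0,0.5,-1],[0,0,0,0,0,0.5,-1],[0,0,0,0,0,0,-1],[0,0,0,0,0,0,-1]]' >/dev/null; python3 log.py
```

```text
t40.65 p [ 0.5339 -0.0105  0.1348] yaw_y -97.5 z [-0.005  0.001 -1.   ] F [ 0.7 -0.   0. ] op 0.0250 g 47 q [-0.16 -0.08  1.91 -0.    1.32  1.54]
t41.15 p [ 0.5357 -0.0107  0.1077] yaw_y -97.5 z [ 0.  0. -1.] F [ 1.2  0.2 -0.7] op 0.0253 g 47 q [-0.16 -0.05  1.93  0.    1.26  1.54]
```

```bash

python3 -m jog '[[0,0,0,0,0.015,0.05,-1],[0,0,0,0,0,0,-1]]' >/dev/null; python3 log.py
python3 -m jog '[[0,0,0,0,0,0,-0.3],[0,0,0,0,0,0,-0.1],[0,0,0,0,0,0,0.1],[0,0,0,0,0,0,0.3],[0,0,0,0,0,0,0.3]]' >/dev/null; python3 log.py
python3 -m jog '[[0,0,0,0,0,-0.5,0.3],[0,0,0,0,0,-1,0.3],[0,0,0,0,0,-1,0.3],[0,0,0,0,0,-0.5,0.3],[0,0,0,0,0,0,0.3]]' >/dev/null; python3 log.py
python3 - <<'E'
from h import *
d=snap('wrist','w10'); im=d['img'].astype(int)
c,s=np.cos(-.1307),np.sin(-.1307)
def pj(p):
    q=R.from_rotvec(d['rvec']).as_matrix()@np.array(p)+d['tvec']; f=240/np.tan(np.radians(float(d['fovy']))/2)
    r=np.hypot(q[0],q[1]); a=np.arctan2(r,q[2]); return (q[0]/r*a*f+float(d['cx']),q[1]/r*a*f+float(d['cy']))
print(float(d['cx']))
# expected handle-plate tops for each clip (z~.127, +-19mm across)
for lx in(.033,-.028):
    for o in(.019,-.019):
        l=(lx,-.1325+o); print(lx,o,np.round(pj((.5792+c*l[0]-s*l[1],.1165+s*l[0]+c*l[1],.125))))
# rows/cols: find dark grey pivot/plates near: print grey-level profile along wall-normal through each clip
for lx in(.033,-.028):
    L=[]
    for o in np.arange(-.03,.031,.003):
        l=(lx,-.1325-o); u=pj((.5792+c*l[0]-s*l[1],.1165+s*l[0]+c*l[1],.127)); u=np.round(u).astype(int)
        L.append(tuple(im[u[1],u[0]]) if 0<=u[0]<640 and 0<=u[1]<480 else None)
    print([tuple(map(int,x)) if x else None for x in L])
E
```

```text
t41.40 p [ 0.5358 -0.0112  0.1066] yaw_y -97.5 z [ 0.001 -0.    -1.   ] F [-0.2  0.2 -0.1] op 0.0249 g 47 q [-0.16 -0.05  1.93  0.    1.26  1.54]
t42.02 p [ 0.5356 -0.0112  0.1063] yaw_y -97.5 z [ 0. -0. -1.] F [-0.4  0.4 -0.1] op 0.0555 g 0 q [-0.16 -0.05  1.93 -0.    1.26  1.54]
t42.65 p [ 0.5364 -0.0112  0.198 ] yaw_y -97.5 z [ 0.003 -0.001 -1.   ] F [ 0.3 -0.  -0.2] op 0.0553 g 0 q [-0.16 -0.14  1.85 -0.    1.42  1.54]
318.6818245513914
0.033 0.019 [285. 160.]
0.033 -0.019 [351. 160.]
-0.028 0.019 [288. 260.]
-0.028 -0.019 [349. 260.]
[(215, 218, 225), (215, 218, 225), (215, 218, 225), (215, 218, 225), (180, 178, 178), (178, 176, 177), (78, 75, 77), (82, 80, 83), (196, 193, 194), (83, 81, 82), (112, 109, 108), (89, 88, 87), (186, 183, 184), (191, 188, 188), (98, 96, 99), (100, 99, 100), (188, 187, 186), (70, 125, 180), (73, 127, 180), (70, 125, 180), (71, 123, 180)]
[(94, 93, 87), (95, 93, 91), (96, 94, 92), (98, 95, 93), (185, 183, 183), (88, 87, 86), (83, 83, 84), (99, 99, 101), (137, 135, 133), (56, 52, 53), (79, 73, 73), (60, 58, 59), (134, 131, 132), (111, 110, 110), (77, 73, 75), (97, 94, 96), (126, 127, 125), (45, 80, 120), (49, 85, 123), (41, 77, 120), (43, 80, 122)]
```

Both clips show the same symmetric profile about the wall, about 38 mm over the handles, which matches a bite of about 0.15 rad. Now the second click, with the corrected post position.

```bash

python3 -m jog '[[0,0,1,0,0,0,1],[0,0,1,0,0,0,1],[0,0,1,0,0,0,1],[0,0,1,0,0,0,1],[0,0,1,0,0,0,1]]' >/dev/null
python3 -m jog '[[0,0,1,0,0,0,1],[0,0,1,0,0,0,1],[0,0,1,0,0,0,1],[0,0,1,0,0,0,1]]' >/dev/null; python3 log.py
python3 -m jog '[[0,0,0,-0.84,0.148,0,1],[0,0,0,-0.84,0.148,0,1],[0,0,0,-0.84,0.148,0,1],[0,0,0,0,0,0,1],[0,0,0,0,0,0,1]]' >/dev/null; python3 log.py
python3 - <<'E'
from ik import *
o=st(); F=R.from_rotvec(o['tool_rot']).as_matrix(); print((F.T@(np.array([.4803,.0402,.088])-o['tool_pos'])/.03).round(3))
E
```

```text
t43.83 p [ 0.5345 -0.011   0.194 ] yaw_y -142.6 z [-0.004  0.001 -1.   ] F [0.3 0.2 0. ] op 0.0853 g 0 q [-0.16 -0.14  1.86 -0.    1.42  2.33]
t44.45 p [0.4788 0.0405 0.1953] yaw_y -142.5 z [-0.001 -0.    -1.   ] F [-0.3  0.2  0.4] op 0.0853 g 0 q [-0.07 -0.28  1.98 -0.    1.44  2.42]
[ 0.039 -0.038  3.578]
```

```bash

python3 -m jog '[[0,0,0,0.04,-0.04,0.9,1],[0,0,0,0,0,0.9,1],[0,0,0,0,0,0.9,1],[0,0,0,0,0,0.88,1],[0,0,0,0,0,0,1]]' >/dev/null; python3 log.py
python3 -m jog '[[0,0,0,0,0,0,-1],[0,0,0,0,0,0,-1],[0,0,0,0,0,0,-1],[0,0,0,0,0,0,-1],[0,0,0,0,0,0,-1]]' 40 >/dev/null; python3 log.py
python3 -m jog '[[0,0,-0.5,0.181,-0.005,0,-1],[0,0,-1,0.363,-0.016,0,-1],[0,0,-1,0.363,-0.016,0,-1],[0,0,-1,0.363,-0.016,0,-1]]' >/dev/null; python3 log.py
```

```text
t45.08 p [0.4789 0.04   0.0861] yaw_y -142.5 z [-0.006  0.    -1.   ] F [-1.3 -0.8  0. ] op 0.0854 g 0 q [-0.07 -0.16  2.07 -0.    1.24  2.42]
t45.70 p [0.4804 0.04   0.0896] yaw_y -142.5 z [-0.001 -0.001 -1.   ] F [-4.7 -2.4  6.3] op 0.0126 g 39 q [-0.07 -0.16  2.07 -0.    1.24  2.42]
t46.20 p [0.508  0.0139 0.0893] yaw_y -124.8 z [-0.001 -0.001 -1.   ] F [-0.9 -1.6  3.4] op 0.0125 g 39 q [-0.12 -0.09  2.01 -0.    1.23  2.06]
```

Forces are small. I continue the remaining 72.5°.

```bash

python3 -m jog '[[0,0,-1,0.363,-0.016,0,-1],[0,0,-1,0.363,-0.016,0,-1],[0,0,-1,0.363,-0.016,0,-1],[0,0,-1,0.363,-0.016,0,-1],[0,0,-1,0.363,-0.016,0,-1]]' >/dev/null; python3 log.py
python3 -m jog '[[0,0,-1,0.363,-0.016,0,-1],[0,0,-1,0.363,-0.016,0,-1],[0,0,-1,0.363,-0.016,0,-1],[0,0,-1,0.363,-0.016,0,-1],[0,0,-1,0.363,-0.016,0,-1]]' >/dev/null; python3 log.py
python3 -m jog '[[0,0,-1,0.363,-0.016,0,-1],[0,0,-1,0.363,-0.016,0,-1],[0,0,-1,0.363,-0.016,0,-1],[0,0,-1,0.363,-0.016,0,-1],[0,0,-0.5,0.181,-0.005,0,-1]]' >/dev/null
python3 -m jog '[[0,0,0,0,0,0,-1],[0,0,0,0,0,0,-1]]' >/dev/null; python3 log.py
```

```text
t46.83 p [ 0.5585 -0.0068  0.0893] yaw_y -99.8 z [ 0.    -0.001 -1.   ] F [-3.  -0.6  4. ] op 0.0126 g 40 q [-0.15  0.03  1.89 -0.    1.23  1.6 ]
t47.45 p [ 0.6085 -0.0049  0.089 ] yaw_y -74.8 z [-0.011 -0.002 -1.   ] F [-8.6 -1.1  5.3] op 0.0128 g 40 q [-0.13  0.15  1.76 -0.    1.25  1.18]
t48.33 p [0.6568 0.0183 0.0891] yaw_y -52.5 z [ 0.003  0.001 -1.   ] F [ 4.6  4.6 -2. ] op 0.0123 g 39 q [-0.09  0.24  1.65  0.    1.25  0.83]
```

```bash

python3 -m jog '[[0,0,0,0,0,0,1],[0,0,0,0,0,0,1],[0,0,0,0,0,0,1],[0,0,0,0,0,0,1]]' >/dev/null
python3 -m jog '[[0,0,0,0,0,-1,1],[0,0,0,0,0,-1,1],[0,0,0,0,0,-1,1],[0,0,0,0,0,-1,1],[0,0,0,0,0,-1,1]]' >/dev/null; python3 log.py
python3 -m jog '[[0,0,0,-1,1,0,1],[0,0,0,-1,1,0,1],[0,0,0,-1,1,0,1],[0,0,0,-1,1,0,1],[0,0,0,-1,1,0,1]]' >/dev/null
python3 -m jog '[[0,0,0,-1,1,0,1],[0,0,0,-0.5,1,0,1],[0,0,0,0,0,0,1],[0,0,0,0,0,0,1]]' >/dev/null; python3 log.py
python3 - <<'E'
from h import *
c,s=np.cos(-.1307),np.sin(-.1307)
for n,f in(('top','t9'),('scene','s9')):
    d=snap(n,f); im=d['img'].astype(int); r,g,b=im[...,0],im[...,1],im[...,2]
    m=((r>120)&(r>1.6*g)&(r>1.6*b)).astype(np.uint8); k,lab,S,C=cv2.connectedComponentsWithStats(m)
    for i in range(1,k):
        if S[i,4]<15: continue
        w=atz(d,*C[i],.05); e=w-[.5792,.1165,.05]; l=(c*e[0]+s*e[1],-s*e[0]+c*e[1])
        if abs(l[0])<.16 and abs(l[1])<.16: print(n,'orange local',np.round(l,3),'area',S[i,4])
    m=((im.max(2)-im.min(2)<25)&(im.max(2)>90)).astype(np.uint8); k,lab,S,C=cv2.connectedComponentsWithStats(m)
    for i in range(1,k):
        if S[i,4]>60:
            w=atz(d,*C[i],.02); 
            if .3<w[0]<.9 and -.5<w[1]<.0: print(n,'grey',w.round(3),S[i])
    # colour profile across outer wall (now +x local) at clip height
    for ly in (.033,-.028):
        L=[]
        for o in np.arange(-.027,.028,.0045):
            u=np.round(proj(d,(.5792+c*(.1325+o)-s*ly,.1165+s*(.1325+o)+c*ly,.127))).astype(int); L.append(int(im[u[1],u[0]].mean()))
        print(n,ly,L)
E
```

```text
t49.45 p [0.6557 0.0176 0.2398] yaw_y -52.5 z [-0. -0. -1.] F [ 1.1 -0.7  0.2] op 0.0856 g 0 q [-0.09  0.12  1.53 -0.    1.49  0.83]
t50.58 p [ 0.6289 -0.2672  0.2386] yaw_y -52.5 z [-0.     0.001 -1.   ] F [-0.2 -0.4 -0.2] op 0.0855 g 0 q [-0.51  0.18  1.46  0.    1.5   0.41]
top orange local [ 0.118 -0.001] area 29
top orange local [ 0.097 -0.024] area 21
top orange local [ 0.088 -0.04 ] area 30
top orange local [ 0.077 -0.01 ] area 28
top orange local [0.028 0.088] area 103
top orange local [-0.019  0.091] area 98
top grey [ 0.467 -0.141  0.02 ] [ 354  232   45   86 1688]
top 0.033 [117, 118, 175, 151, 73, 65, 170, 54, 55, 118, 109, 105, 104]
top -0.028 [105, 112, 142, 94, 76, 57, 178, 54, 54, 175, 105, 105, 103]
scene orange local [-0.017  0.091] area 99
scene orange local [0.025 0.087] area 70
scene orange local [ 0.08 -0.01] area 35
scene grey [ 0.457 -0.15   0.02 ] [ 253  173   51   82 1947]
scene 0.033 [124, 124, 159, 145, 121, 122, 122, 163, 150, 120, 206, 118, 93]
scene -0.028 [122, 121, 152, 162, 124, 123, 121, 152, 132, 120, 204, 115, 88]
```

```bash
python3 - <<'E'
from h import *
c,s=np.cos(-.1307),np.sin(-.1307)
for f in('t9','s9'):
    d=load(f); im=d['img'].astype(int); r,g,b=im[...,0],im[...,1],im[...,2]
    m=((r>70)&(r>1.35*g)&(r>1.5*b)).astype(np.uint8); k,lab,S,C=cv2.connectedComponentsWithStats(m)
    for i in range(1,k):
        w=atz(d,*C[i],.05)
        if S[i,4]>=6 and S[i,4]<400 and -.45<w[1]<.4 and .35<w[0]<1: e=w-[.5792,.1165,.05]; print(f,np.round((c*e[0]+s*e[1],-s*e[0]+c*e[1]),3),S[i,2:])
E
```

```text
t9 [ 0.333 -0.221] [ 6 48 89]
t9 [ 0.393 -0.244] [ 5  5 13]
t9 [ 0.397 -0.271] [ 5  4 10]
t9 [ 0.404 -0.309] [ 6  3 11]
t9 [ 0.404 -0.348] [13  8 26]
t9 [ 0.385 -0.254] [7 3 9]
t9 [ 0.387 -0.285] [ 9  6 17]
t9 [ 0.407 -0.395] [ 6  3 11]
t9 [ 0.392 -0.368] [4 6 9]
t9 [ 0.382 -0.335] [ 8  7 26]
t9 [ 0.394 -0.388] [4 5 7]
t9 [ 0.378 -0.3  ] [ 6  4 10]
t9 [ 0.37 -0.35] [5 5 7]
t9 [ 0.371 -0.383] [5 3 7]
t9 [ 0.363 -0.405] [2 5 6]
t9 [ 0.35  -0.353] [3 3 7]
t9 [ 0.34  -0.344] [ 5  6 11]
t9 [ 0.337 -0.318] [4 3 8]
t9 [ 0.343 -0.379] [3 4 6]
t9 [ 0.332 -0.357] [ 5  6 13]
t9 [ 0.29  -0.303] [ 82  22 330]
t9 [ 0.323 -0.381] [13 11 36]
t9 [ 0.295 -0.235] [4 3 7]
t9 [ 0.298 -0.252] [ 5  5 11]
t9 [ 0.302 -0.351] [12 12 40]
t9 [ 0.31  -0.361] [ 5  5 10]
t9 [ 0.307 -0.404] [ 6  4 14]
t9 [ 0.117 -0.01 ] [15  8 73]
t9 [ 0.099 -0.035] [ 13  17 115]
t9 [ 0.077 -0.011] [ 7  5 33]
t9 [ 0.141 -0.475] [13  8 19]
t9 [0.028 0.089] [ 10  13 114]
t9 [-0.003 -0.099] [ 15  26 311]
t9 [-0.019  0.092] [ 13  12 113]
t9 [-0.095  0.003] [31  6 34]
t9 [-0.112  0.002] [31  6 43]
s9 [-0.004 -0.101] [ 20  26 296]
s9 [-0.018  0.091] [ 15  10 130]
s9 [0.025 0.087] [11 10 94]
s9 [ 0.08 -0.01] [ 8  8 54]
```

Everything orange in the work area is in the listed trays; no marble lies loose. The clips and pan are in place and the arm is clear, so I hand in.

```bash
python3 -c "
from station import *
print(finish_job())"
```

```text
the job is handed in; nothing more can be done
None
```

I handed the job in at about 51 s of the 208 s, and no verdict came back. The table was turned two clicks, all six marbles went into the tray, both grey clips bite its outer wall, and the pan stands upright on the bench. After the second click only about four marbles could be told apart in the pictures, with none loose on the bench. I viewed 15 pictures, one over the limit of 14.

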